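# Free a seized punch from its sprung holder

### The job

The steel punch has seized in the jaws of the tilted punch holder, and a straight pull would only drag the holder along. Work the punch loose by twisting it back and forth while drawing it out along its own slant, with the holder staying where it stands on the bench, then lay the punch gently in the shallow metal tray. Do not knock over the black hand stamp or the white jar.

Things in the scene. Friction and masses are not known exactly. Their poses are not given: they have to be found in the camera images.
- holder: Dark steel punch holder standing loose on the bench, 2.8 kg, kept in place only by weight and friction: a pull of roughly 15 to 28 N along its slant drags it. Base plate 116 (x) x 96 (y) x 16 mm; origin at the centre of its underside, z up. Its clamp body leans 30 deg from vertical to the holder's own -x: the punch's axis points along (-0.5, 0, 0.866) in its frame.
- holder_seat (a point): point on the slanted axis where the nose of the seated punch lies at the start; at (22, 0, 47) mm in the holder's frame, and moves with it. Pulled straight, the punch sticks at about 35 N (30 to 42 N), so the holder is dragged first. After about 30 mm of withdrawal the jaws let go. No thread, no bayonet.
- holder_mouth (a point): middle of the top of the clamp body and jaws, on the slanted axis 36 mm beyond holder_seat; this top is square to the axis, 92 mm wide along y, 46 to 54 mm the other way. Two sprung steel vee jaws close along y on the shank. While the punch is turned (about 0.4 N m, either way) it draws out easily: advance 4 mm or less per radian of turning keeps the pull near 10 N.
- punch: Steel doming punch, 90 mm long, 0.22 kg, seated in the holder at the start. Origin at the tip of its ball nose, z along its length to the head. Round shank 24 mm in diameter up to 48 mm from the nose; then a flat-sided head to 84 mm, 30 mm (x) by 20 mm (y), and an 18 mm round striking face to 90 mm. At the start its y is parallel to the holder's y; 12 mm of shank shows between jaws and head.
- punch_head (a point): centre of the flat-sided head, 66 mm from the nose on the axis; the place to grip, along the slant, across the two flats 20 mm apart along the punch's y
- punch_mid (a point): point half-way along the punch, 45 mm from the nose on the axis
- tray: Shallow open aluminium tray, loose, 130 (x) x 116 (y) x 26 mm high, walls and floor 4 to 5 mm; origin at the centre of its underside, z up
- stamp: black rubber hand stamp standing on end, 20 mm in diameter, 60 mm high, a bystander; origin at the centre of its underside, z up
- jar: white plastic jar standing upright, 41 mm in diameter, 100 mm high, a bystander; origin at the centre of its underside, z up
Not all that is in view belongs to the job. Leave any green look-alike of the punch alone.

How it is judged:
By the outcome, as a careful person would: the job done as asked, in the order asked, and still so for the second after the job is handed in, with the robot touching nothing.
It also fails if it takes over 64 s, if anything falls off the work surface, if the arm or the gripper's body presses on something with over 40 N, if the wrist force passes 120 N, or if a joint passes its speed limit or range.

### The arm

A 7-joint arm with a two-finger parallel gripper is mounted at the origin on a cart in front of the work surface, level with it; the furniture and walls round the work are solid. World frame = base frame: x ahead of the robot, y to its left, z up, the work surface at z = 0. Lengths are in m, angles in rad, forces in N, time in s.
With the tool pointing down it reaches from about 0.4 to 0.9 m from the base axis. Payload 5.5 kg.
Tool frame: the origin (TCP) lies on the centre line of the jaws, within the pads' length; the fingertips stand 11 mm ahead of it and the grasp point (between the pads) lies 8 mm behind it; z points along the fingers, y is the direction in which the jaws open and shut (so a half turn about z gives the same grasp; the last joint's range is limited). The gripper opens to 85 mm and grips with 20 to 120 N. Pads are 22 mm wide; open, the fingers measure 114 mm over their backs; the gripper's body (76 mm by 85 mm) begins 54 mm behind the grasp point. The pads swing forward as they close: fully open they stand 13 mm farther back than shut.
Start: joints at [0.263, 0.501, -0.427, 1.55, 0.221, 1.138, -0.21], TCP at [0.65, 0, 0.209] pointing down, gripper open.
Joint ranges: [-2.88, 2.88], [-0.31, 2.03], [-1.54, 1.56], [0.2, 2.42], [-1.41, 4.55], [0.19, 2.02], [-2.57, 2.57]. Speed limits (rad/s): [2.57, 2.57, 3.14, 3.14, 3.14, 3.14, 3.14].

### API

Orientations are given as a unit quaternion [x, y, z, w].
In Python, from cell import * gives the robot as it stands.
- The arm moves only by the tool play_rows, never from a script. Its argument "commands" is a list of rows, each an object with "xyz": the shift along the tool's x, y, z in cm, a list of three; "yaw": the turn about the tool's z in rad; "hand": the closure, from -1 (fully open) to 1 (shut), so that 0 is half open. A call has 1 to 8 rows; each row is the pose to reach, as a shift and turn from the pose commanded when the call began, along the tool's axes at that moment; what a row does not reach only later rows make up. A row lasts 1/12 s, in which the tool goes at most 41.7 mm and 7.16 degrees, less where a joint would pass 70% of its speed; a pose out of reach is approached as far as the arm can. A call with a gripper value outside its range is refused whole. The fingers move at their own pace and stop on an object; "grip_force" is the grip in N (left out, the last holds). Time passes only in rows, so rows that repeat a pose let the fingers close. It gives the time, the measured TCP pose, the force and the opening at its end, in the units of the state.
- state(): the state, without advancing time (a new reading comes with each control period).
- grab_frame(name): name is "scene" or "side" or "wrist"; returns the picture (420x560x3 uint8, red, green, blue); there is no depth.
- get_calibration(name): a dict with "intrinsics" (3x3 intrinsics, pixels), "camera_from_world" (4x4, takes a point from world to camera coordinates); the wrist camera has in their place "hand_eye" (4x4, takes a point from camera to tool coordinates, whose origin is the TCP and whose axes are the flange's). Camera axes: x right, y up, looking along -z (the intrinsics and any distortion apply to the point x, -y, -z); pixel columns grow to the right and rows downward; lengths in m; the calibration is good to about 2 mm. A picture is of the moment at which its call begins: read the wrist's pose just before it. get_calibration takes no time and is no camera call.
- finish_job(): hands the job in, once; it reports no verdict.
Trained networks look in the newest picture that a camera, given by its name, has taken for a name from the list of things; names that differ only in an ending like _2 or _b are one class to them, and where a whole thing is asked for, a point or a joint stands for the part that bears it (a point fixed in the world has none). Each returns a list of dicts, best first, with "p" (0 to 1); they miss things now and then, are a little off and sometimes report something else, mostly with a low value. They report only what shows in the picture. A call takes as long as a camera call. They do not tell look-alikes from the thing itself.
- masks_of(camera, thing): "pixels" (420x560 bool, what is visible of it) and "bbox" ([centre column, centre row, width, height] in pixels, round what is visible of it).
The state is a dict: "clock": time; "qpos": joint angles; "qvel": joint speeds; "joint_efforts": joint torques, N m; "tcp_pos": TCP position; "ee_rot": TCP orientation; "ft_force": force on the tool from outside, world axes, zero at the start; "wrist_torque": the same for the moment, N m; "opening": finger opening in m.
Only numpy, scipy, OpenCV 4.12 (cv2) and the standard library are available. Lean on these libraries where they do the work, as an engineer would, in place of code of your own. Each camera call takes 0.05 s, during which the arm holds its last target.

## Working session

There is one attempt and no reset: what is moved stays moved. The work goes in short steps, Python scripts to look and compute and a tool call to move; the robot and the scene stay as the last step left them, time stands still between calls to the robot, and variables do not carry over. Pictures are saved under pics/ and viewed, and the job is handed in when it is done.

Besides the shell and the picture viewer there is one more tool, called after ">>>" as name(argument=value, ...), one argument or row to a line, values as JSON. play_rows: Moves the arm, as the interface text tells. Its arguments: {"type":"object","properties":{"commands":{"type":"array"},"grip_force":{"type":"number"}},"required":["commands"]}

```bash
ls; mkdir -p pics; python3 - <<'E'
from cell import *
import cv2,numpy as np
s=state();print({k:np.round(v,4).tolist() for k,v in s.items()})
for n in ["scene","side","wrist"]:
    im=grab_frame(n);cv2.imwrite(f"pics/{n}0.png",im[:,:,::-1])
    c=get_calibration(n);print(n,{k:np.round(v,4).tolist() if not isinstance(v,str) else v for k,v in c.items()})
E
```

```text
pics
{'clock': 0.0, 'qpos': [0.2632, 0.5019, -0.4268, 1.5514, 0.2208, 1.1383, -0.2103], 'qvel': [0.0007, -0.0005, -0.0007, -0.0002, 0.0014, -0.0021, 0.0005], 'joint_efforts': [0.0002, -56.9524, -5.8165, -28.0939, 0.0107, 0.0121, 0.0], 'tcp_pos': [0.6493, -0.0, 0.2081], 'ee_rot': [0.7071, 0.7071, -0.0006, -0.0007], 'ft_force': [0.1903, 0.113, 0.1778], 'wrist_torque': [0.0392, 0.0046, -0.0327], 'opening': 0.0854}
scene {'intrinsics': [[498.7857, 0.0, 285.1283], [0.0, 498.7857, 205.5882], [0.0, 0.0, 1.0]], 'camera_from_world': [[-0.8803, -0.4743, 0.0086, 0.4443], [0.2768, -0.499, 0.8212, -0.2274], [-0.3852, 0.7253, 0.5706, -0.6906], [0.0, 0.0, 0.0, 1.0]]}
side {'intrinsics': [[380.842, 0.0, 283.2249], [0.0, 380.842, 208.6772], [0.0, 0.0, 1.0]], 'camera_from_world': [[0.9999, -0.0103, -0.0112, -0.546], [0.0146, 0.4425, 0.8967, -0.0818], [-0.0043, -0.8967, 0.4426, -0.9312], [0.0, 0.0, 0.0, 1.0]]}
wrist {'intrinsics': [[303.9925, 0.0, 280.4918], [0.0, 303.9925, 208.4531], [0.0, 0.0, 1.0]], 'hand_eye': [[0.0003, 0.9529, 0.3033, 0.0773], [1.0, -0.0001, -0.0008, 0.0005], [-0.0007, 0.3033, -0.9529, -0.165], [0.0, 0.0, 0.0, 1.0]]}
```

View pics/scene0.png

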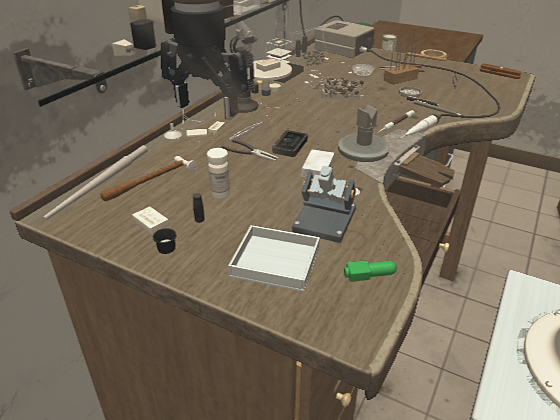

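View pics/side0.png

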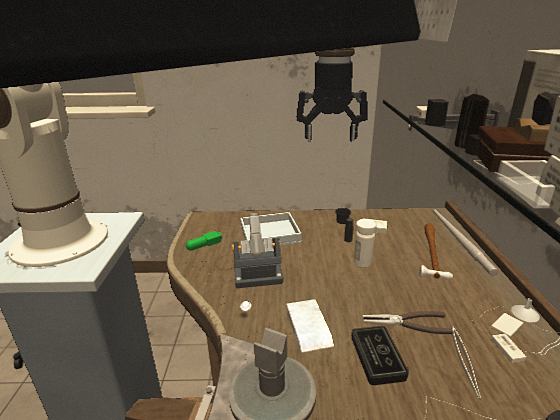

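View pics/wrist0.png

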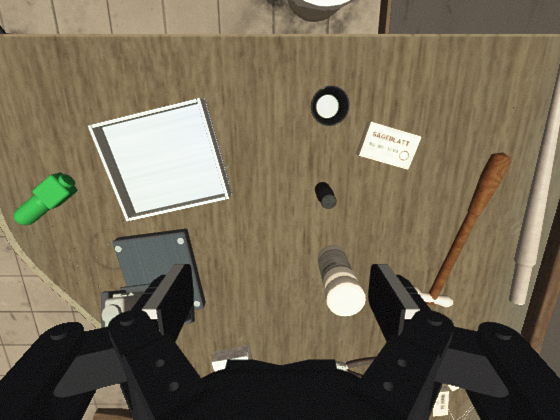

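The scene view shows the holder base at about (325,220) with the punch leaning away from the camera, and the tray at (275,257). The green look-alike is at (370,270), the stamp at (198,207) and the jar at (218,172). The wrist view has the tray at (160,160) and the holder at about (155,270), partly hidden by a finger. Next I'll measure positions with masks.

```bash
cat > h.py <<'E'
from cell import *
import cv2,numpy as np
from scipy.spatial.transform import Rotation as R
from scipy.optimize import least_squares
def cam(n,s=None):
    c=get_calibration(n);K=np.array(c["intrinsics"])
    if n=="wrist":
        T=np.eye(4);T[:3,:3]=R.from_quat(s["ee_rot"]).as_matrix();T[:3,3]=s["tcp_pos"]
        W=np.linalg.inv(T@np.array(c["hand_eye"]))
    else: W=np.array(c["camera_from_world"])
    return K,W,c
def proj(n,P,s=None):
    K,W,c=cam(n,s);P=np.atleast_2d(P);q=P@W[:3,:3].T+W[:3,3]
    q=q*[1,-1,-1];return (q[:,:2]/q[:,2:])@K[:2,:2].T+K[:2,2]
def ray(n,uv,z,s=None):
    K,W,c=cam(n,s);uv=np.atleast_2d(uv)
    d=np.c_[(uv[:,0]-K[0,2])/K[0,0],-(uv[:,1]-K[1,2])/K[1,1],-np.ones(len(uv))]
    d=d@W[:3,:3];o=-W[:3,:3].T@W[:3,3];t=(z-o[2])/d[:,2];return o+t[:,None]*d
E
python3 - <<'E'
from h import *
print(get_calibration("wrist").keys(),get_calibration("scene").keys())
s=state()
col={"holder":(255,0,0),"punch":(255,255,0),"tray":(0,0,255),"stamp":(255,0,255),"jar":(0,255,255)}
for n in ["scene","side","wrist"]:
    im=cv2.imread(f"pics/{n}0.png");
    grab_frame(n)
    for t in col:
        for i,m in enumerate(masks_of(n,t)[:2]):
            print(n,t,round(m["p"],2),np.round(m["bbox"],0))
            np.save(f"m_{n}_{t}_{i}.npy",m["pixels"])
            cs,_=cv2.findContours(m["pixels"].astype(np.uint8),cv2.RETR_EXTERNAL,cv2.CHAIN_APPROX_NONE)
            if m["p"]>.3: cv2.drawContours(im,cs,-1,col[t][::-1],1)
    cv2.imwrite(f"pics/{n}0m.png",im)
# composites: zooms
a=cv2.imread("pics/scene0.png")[150:300,220:420];a=cv2.resize(a,None,fx=3.5,fy=3.5,interpolation=2);cv2.imwrite("pics/z0.png",a)
a=cv2.imread("pics/side0.png")[195:295,170:310];a=cv2.resize(a,None,fx=5,fy=5,interpolation=2);cv2.imwrite("pics/z1.png",a)
print(state()["clock"])
E
```

```text
dict_keys(['intrinsics', 'hand_eye']) dict_keys(['intrinsics', 'camera_from_world'])
scene punch 0.91 [370. 272.  54.  16.]
scene punch 0.74 [326. 181.  10.  31.]
scene tray 0.85 [275. 258.  91.  68.]
scene stamp 0.82 [198. 207.  14.  28.]
scene jar 0.68 [216. 172.  24.  56.]
side holder 0.97 [258. 264.  54.  50.]
side punch 0.87 [203. 238.  35.  21.]
side punch 0.75 [257. 261.  51.  50.]
side tray 0.85 [271. 229.  59.  33.]
side stamp 0.61 [351. 228.   7.  25.]
side jar 0.61 [365. 243.  20.  49.]
side jar 0.41 [350. 229.   6.  26.]
wrist holder 0.93 [152. 278. 103.  98.]
wrist punch 0.97 [ 47. 199.  63.  52.]
wrist punch 0.68 [122. 311.  37.  35.]
wrist tray 0.6 [162. 159. 143. 121.]
wrist tray 0.44 [153. 280. 102.  93.]
wrist stamp 0.86 [322. 196.  24.  29.]
wrist jar 0.9 [340. 279.  46.  70.]
1.05
```

View pics/z0.png

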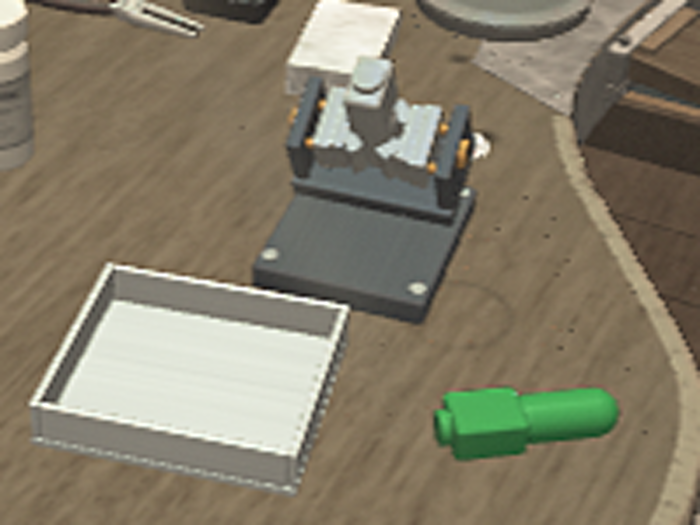

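View pics/z1.png

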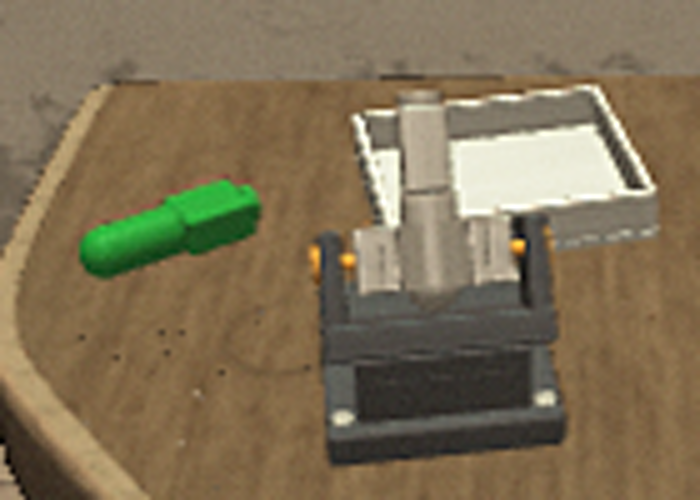

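View pics/wrist0m.png

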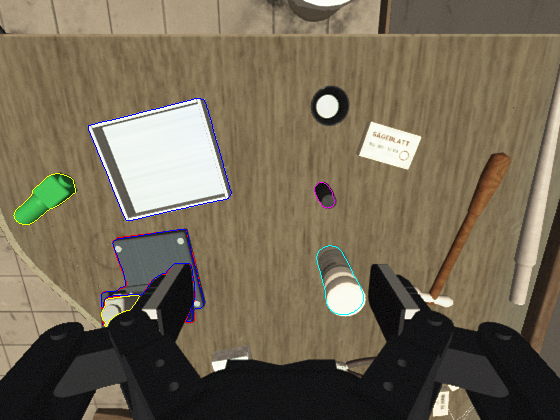

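```bash
python3 - <<'E'
from h import *
s=state()
print("wrist plate", ray("wrist",[(113,240),(187,230),(203,305)],.016,s).round(4).tolist())
f=lambda u,v:(220+u/3.5,150+v/3.5)
print("scene plate",ray("scene",[f(253,266),f(425,303),f(474,198)],.016).round(4).tolist())
g=lambda u,v:(170+u/5,195+v/5)
print("side plate",ray("side",[g(327,433),g(564,412)],.016).round(4).tolist())
print("tray wrist", ray("wrist",[(89,126),(204,99),(230,196),(128,220)],.026,s).round(4).tolist())
print("tray scene",ray("scene",[f(32,404),f(110,265),f(350,308),f(297,455)],.026).round(4).tolist())
print("head candidates wrist z.125", ray("wrist",[(112,312)],.122,s).round(4).tolist())
print("head scene", ray("scene",[f(372,68)],.124).round(4).tolist(), "side",ray("side",[g(418,95)],.124).round(4).tolist())
print("stamp",ray("wrist",[(322,186)],0.0,s).round(3), "jar",ray("wrist",[(346,299)],0.1,s).round(3))
a=cv2.imread("pics/wrist0.png")[220:340,80:220];a=cv2.resize(a,None,fx=5,fy=5,interpolation=2);cv2.imwrite("pics/z2.png",a)
E
```

```text
wrist plate [[0.4368, -0.079, 0.016], [0.5326, -0.0653, 0.016], [0.5443, -0.176, 0.016]]
scene plate [[0.5235, -0.0627, 0.016], [0.4309, -0.0778, 0.016], [0.4441, -0.1791, 0.016]]
side plate [[0.4493, -0.1895, 0.016], [0.5436, -0.1781, 0.016]]
tray wrist [[0.439, 0.0622, 0.026], [0.5683, 0.0904, 0.026], [0.591, -0.018, 0.026], [0.4654, -0.0482, 0.026]]
tray scene [[0.5587, 0.0948, 0.026], [0.5833, -0.0156, 0.026], [0.4582, -0.0436, 0.026], [0.4339, 0.0656, 0.026]]
head candidates wrist z.125 [[0.4864, -0.109, 0.122]]
head scene [[0.4833, -0.1124, 0.124]] side [[0.4855, -0.1071, 0.124]]
stamp [[ 0.703 -0.012  0.   ]] jar [[ 0.719 -0.109  0.1  ]]
```

View pics/z2.png

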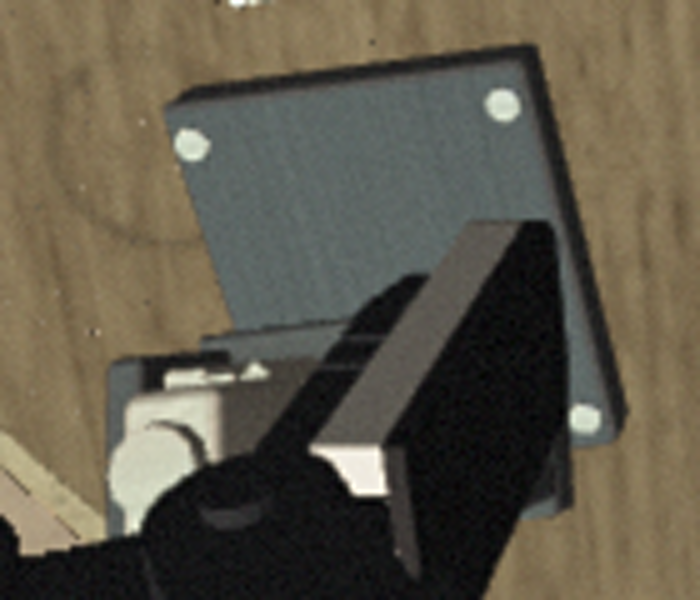

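The holder's plate centre is about (0.489, -0.126) and the punch leans towards world +y. That matches the head's measured position at (0.485, -0.109, 0.124). I'll hover above it for a close look.

>>> play_rows(
  commands=[
    {"xyz":[-2,-3,-1],"yaw":-0.03,"hand":-1},
    {"xyz":[-4.5,-6,-2],"yaw":-0.06,"hand":-1},
    {"xyz":[-7,-9,-3],"yaw":-0.09,"hand":-1},
    {"xyz":[-9.5,-12.5,-3],"yaw":-0.13,"hand":-1},
    {"xyz":[-11,-15,-3],"yaw":-0.13,"hand":-1},
    {"xyz":[-11.8,-16.3,-3],"yaw":-0.13,"hand":-1},
    {"xyz":[-11.8,-16.3,-3],"yaw":-0.13,"hand":-1},
    {"xyz":[-11.8,-16.3,-3],"yaw":-0.13,"hand":-1},
  ],
)

```text
clock: 1.72
tcp_pos: [0.4869, -0.1187, 0.2397]
ee_rot: [0.66, 0.751, 0.0, 0.001]
ft_force: [0.8, 0.6, 1.1]
opening: 0.0854
```

```bash
python3 - <<'E'
from h import *
s=state();print({k:np.round(v,4).tolist() for k,v in s.items()})
im=grab_frame("wrist")[:,:,::-1].copy();cv2.imwrite("pics/w1.png",im)
import pickle;pickle.dump(s,open("s1.pkl","wb"))
for t in ["punch","holder"]:
  for m in masks_of("wrist",t)[:2]: print(t,m["p"],np.round(m["bbox"]))
cv2.imwrite("pics/w1z.png",cv2.resize(im[150:420,150:410],None,fx=2.2,fy=2.2,interpolation=2))
E
```

```text
{'clock': 1.7167, 'qpos': [0.5784, 0.1958, -0.4442, 1.8832, 0.0954, 1.0819, 0.2249], 'qvel': [-0.0298, 0.0251, -0.0236, -0.0316, -0.003, -0.0037, -0.0061], 'joint_efforts': [1.1481, -38.3485, -1.4678, -27.0402, 0.1254, 0.1694, 0.1034], 'tcp_pos': [0.4869, -0.1187, 0.2397], 'ee_rot': [0.6604, 0.7509, 0.0001, 0.0007], 'ft_force': [0.8458, 0.6211, 1.0714], 'wrist_torque': [0.0265, 0.0005, 0.0652], 'opening': 0.0854}
punch 0.75 [184.  82.  64.  54.]
punch 0.62 [278. 192.  25.  40.]
holder 0.6 [477. 200.  78.  53.]
holder 0.57 [281. 185.  84.  97.]
```

View pics/w1.png

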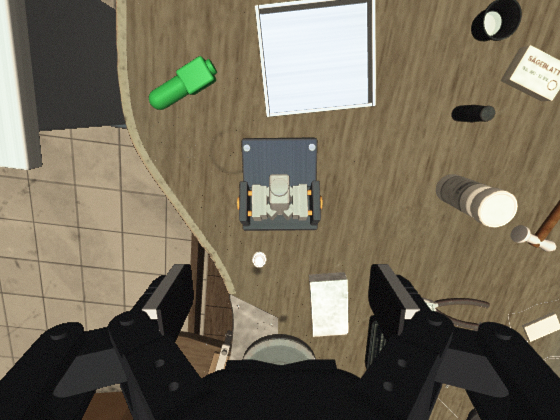

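View pics/w1z.png

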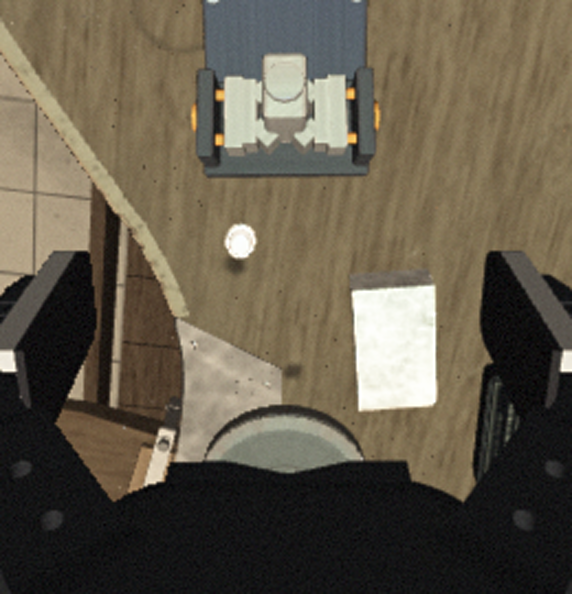

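The plate appears as an upright rectangle at columns 243–318 and rows 139–230, so the yaw is nearly right. The punch head is at (279,185). Next I'll fit the holder pose.

```bash
cat >> h.py <<'E'
def hp(p,P):
    P=np.atleast_2d(P)/1000.;c,sn=np.cos(p[2]),np.sin(p[2])
    return P@np.array([[c,-sn,0],[sn,c,0],[0,0,1]]).T+[p[0],p[1],0]
AX=np.array([-.5,0,.8660254]);SEAT=np.array([22,0,47.])
E
python3 - <<'E'
from h import *
import pickle;s=pickle.load(open("s1.pkl","rb"))
pl=np.array([[-58,48,16],[-58,-48,16],[58,-48,16],[58,48,16.]])
f=lambda u,v:(220+u/3.5,150+v/3.5)
g=lambda u,v:(170+u/5,195+v/5)
# y_h ~ world +x => +48 is right in wrist image
obs=[("wrist",[[-58,-48,16],[-58,48,16],[58,48,16],[58,-48,16],SEAT+AX*90],[(243,139),(317,138.5),(318,230),(243,230),(279.3,185.5)]),
 ("scene",[[-58,48,16],[-58,-48,16],SEAT+AX*90],[f(253,266),f(425,303),f(372,66)]),
 ("side",[[58,-48,16],[58,48,16],SEAT+AX*90],[g(327,433),g(564,412),g(418,93)])]
def res(p,sel=("wrist","scene","side")):
    return np.concatenate([(proj(n,hp(p,P),s)-np.array(uv)).ravel()*(1.5 if n=="wrist" else 1) for n,P,uv in obs if n in sel])
for sel in [("wrist","scene","side"),("wrist",),("scene","side")]:
    r=least_squares(res,[.489,-.126,-1.44],args=(sel,),loss="soft_l1");print(sel,r.x.round(4),res(r.x,sel).round(1))
    if len(sel)==3:P=r.x
np.save("hp.npy",P)
yaw=P[2]
print("head",hp(P,SEAT+66*AX),"mouth",hp(P,SEAT+36*AX),"lean",-np.cos(yaw),-np.sin(yaw))
M=R.from_quat(s["ee_rot"]).as_matrix();print(M.round(3)); print("yh",-np.sin(yaw),np.cos(yaw))
im=cv2.imread("pics/w1.png")
for q in proj("wrist",hp(P,[pl[0],pl[1],pl[2],pl[3],SEAT+90*AX,SEAT+66*AX,SEAT+36*AX]),s): cv2.circle(im,tuple(int(round(v*1)) for v in q),1,(0,0,255),-1)
cv2.imwrite("pics/w1f.png",cv2.resize(im[120:250,210:350],None,fx=4,fy=4,interpolation=2))
E
```

```text
('wrist', 'scene', 'side') [ 0.4884 -0.1318 -1.4325] [-3.5  0.2  0.7 -0.2 -4.3 -7.2  2.9 -6.2 -0.2  1.6 -0.9 -2.1 -0.3 -1.3
 -1.8  0.7 -0.6  2.   0.2  1.4 -0.2  0.4]
('wrist',) [ 0.4886 -0.132  -1.4371] [-3.   0.2  1.1  0.3 -4.4 -6.8  2.7 -6.2  0.2  1.9]
('scene', 'side') [ 0.4871 -0.1286 -1.4095] [-0.6 -0.5  0.5 -0.3 -1.6  1.7 -0.3  1.3  0.1 -0.  -1.  -0.3]
head [[ 0.48691085 -0.12093058  0.10415768]] mouth [[ 0.4889791  -0.13578731  0.07817691]] lean -0.13788368879958016 0.9904484279168807
[[-0.128  0.992  0.001]
 [ 0.992  0.128 -0.001]
 [-0.001  0.001 -1.   ]]
yh 0.9904484279168807 0.13788368879958016
```

View pics/w1f.png

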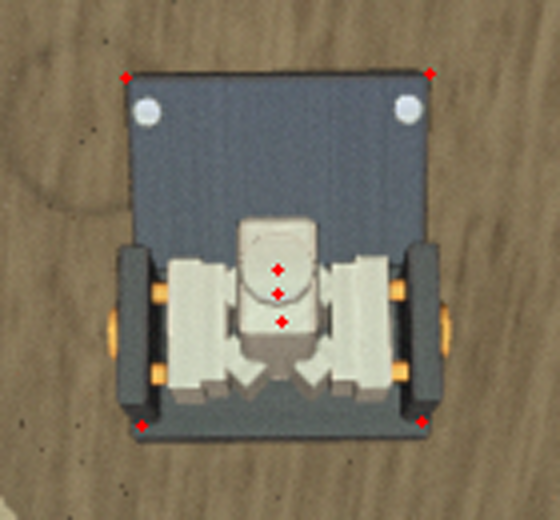

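>>> play_rows(
  commands=[
    {"xyz":[0,0,2],"yaw":0,"hand":-0.2},
    {"xyz":[0,0,4],"yaw":0,"hand":-0.2},
    {"xyz":[0,0,6],"yaw":0,"hand":-0.2},
    {"xyz":[0,0,7.5],"yaw":0,"hand":-0.2},
    {"xyz":[0,0,7.5],"yaw":0,"hand":-0.2},
    {"xyz":[0,0,7.5],"yaw":0,"hand":-0.2},
  ],
)

```text
clock: 2.37
tcp_pos: [0.4872, -0.1167, 0.1635]
ee_rot: [0.659, 0.752, 0.0, -0.001]
ft_force: [0.0, 0.4, 1.2]
opening: 0.0512
```

```bash
python3 - <<'E'
from h import *
import pickle
s=state();pickle.dump(s,open("s2.pkl","wb"));print(s["tcp_pos"],s["ee_rot"],s["opening"])
im=grab_frame("wrist")[:,:,::-1].copy();cv2.imwrite("pics/w2.png",im)
b=grab_frame("side")[:,:,::-1].copy();cv2.imwrite("pics/sd2.png",cv2.resize(b[180:300,190:330],None,fx=5,fy=5,interpolation=2))
cv2.imwrite("pics/w2z.png",cv2.resize(im[80:330,180:380],None,fx=3,fy=2.4,interpolation=2))
cv2.imwrite("pics/w2z.png",cv2.resize(im[100:350,180:380],None,fx=2.4,fy=2.4,interpolation=2))
E
```

```text
[ 0.48719605 -0.11669379  0.16351676] [ 6.58943113e-01  7.52191897e-01  1.54013540e-06 -1.15084556e-03] 0.051248018070531864
```

View pics/w2z.png

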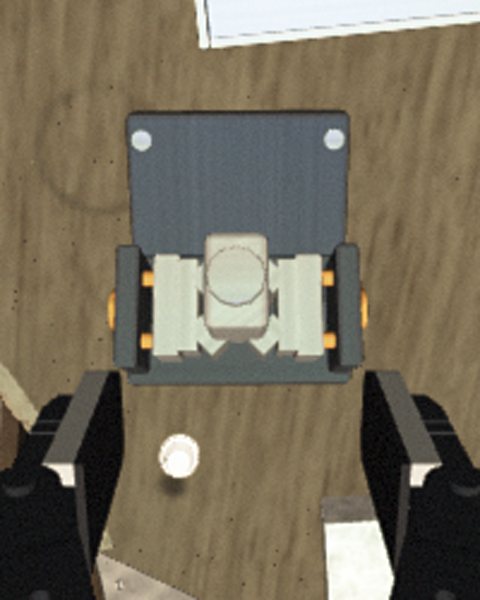

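View pics/sd2.png

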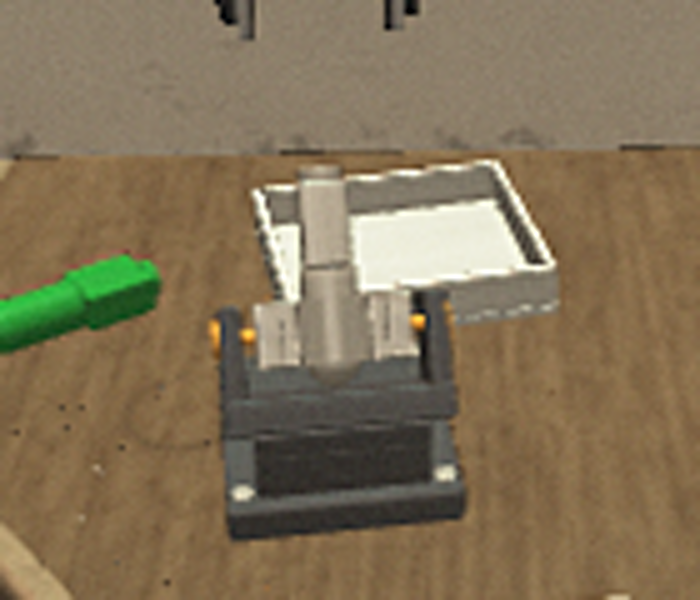

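In the wrist view the lowest edge belongs to the clamp body, not the plate, which explains the poor corner fit. I'll drop those corners and refit with the closer view. The head is at about (278,215) in the frame.

```bash
python3 - <<'E'
from h import *
import pickle;s1=pickle.load(open("s1.pkl","rb"));s2=pickle.load(open("s2.pkl","rb"))
f=lambda u,v:(220+u/3.5,150+v/3.5)
g=lambda u,v:(190+u/5,180+v/5)
w=lambda u,v:(180+u/2.4,100+v/2.4)
T=SEAT+AX*90
obs=[("wrist",s1,[[-58,-48,16],[-58,48,16],T],[(242.5,139),(317,138.5),(279.7,186.5)]),
("wrist",s2,[[-58,-48,16],[-58,48,16],T],[w(128,113.5),w(348,112.5),w(236,275)]),
 ("scene",None,[[-58,48,16],[-58,-48,16],T],[f(253,266),f(425,303),f(372,66)]),
 ("side",None,[[58,-48,16],[58,48,16],T],[g(229,516),g(465,490),g(320,174)])]
def res(p):
    return np.concatenate([(proj(n,hp(p,P),s)-np.array(uv)).ravel()*(1.5 if n=="wrist" else 1) for n,s,P,uv in obs])
r=least_squares(res,[.489,-.126,-1.44],loss="soft_l1");P=r.x;print(P.round(4),res(P).round(1))
np.save("hp.npy",P)
h=hp(P,SEAT+66*AX)[0];print("head",h,"mouth",hp(P,SEAT+36*AX)[0])
M=R.from_quat(s2["ee_rot"]).as_matrix()
print("shift tool cm to TCP 8mm below head:",100*M.T@(h+[0,0,-.008]-s2["tcp_pos"]))
th=P[2]+np.pi/2; print("yaw needed", -(th-np.arctan2(M[1,1],M[0,1])))
E
```

```text
[ 0.4885 -0.1316 -1.432 ] [-2.6  0.1  0.8 -0.4 -0.6 -0.2 -2.5  0.5  2.   0.2  0.3 -0.2 -1.  -2.1
 -0.4 -1.3 -1.9  0.7 -0.9  0.3  0.1  0.7 -0.5 -0.8]
head [ 0.48702434 -0.12074592  0.10415768] mouth [ 0.48909972 -0.13560165  0.07817691]
shift tool cm to TCP 8mm below head: [-0.41110452 -0.06014179  6.73530518]
yaw needed -0.00683281089379878
```

>>> play_rows(
  commands=[
    {"xyz":[-0.1,0,2.5],"yaw":-0.005,"hand":-0.2},
    {"xyz":[-0.3,0,5],"yaw":-0.005,"hand":-0.2},
    {"xyz":[-0.3,0,6.2],"yaw":-0.005,"hand":-0.2},
    {"xyz":[-0.3,0,6.8],"yaw":-0.005,"hand":-0.2},
    {"xyz":[-0.3,0,6.8],"yaw":-0.005,"hand":-0.2},
    {"xyz":[-0.3,0,6.8],"yaw":-0.005,"hand":-0.2},
  ],
)

```text
clock: 2.97
tcp_pos: [0.4885, -0.1209, 0.0972]
ee_rot: [0.658, 0.753, 0.0, 0.001]
ft_force: [0.3, 0.5, 0.8]
opening: 0.0512
```

```bash
python3 - <<'E'
from h import *
s=state();print(s["tcp_pos"],s["ft_force"],s["wrist_torque"],s["opening"])
im=grab_frame("wrist")[:,:,::-1].copy();cv2.imwrite("pics/w3.png",im)
b=grab_frame("side")[:,:,::-1].copy();cv2.imwrite("pics/sd3.png",cv2.resize(b[150:300,190:330],None,fx=4,fy=4,interpolation=2))
E
```

```text
[ 0.48845691 -0.12089728  0.09722074] [0.28534581 0.49071835 0.77247502] [ 0.04930332 -0.01657134 -0.01352852] 0.05123987934164245
```

View pics/w3.png

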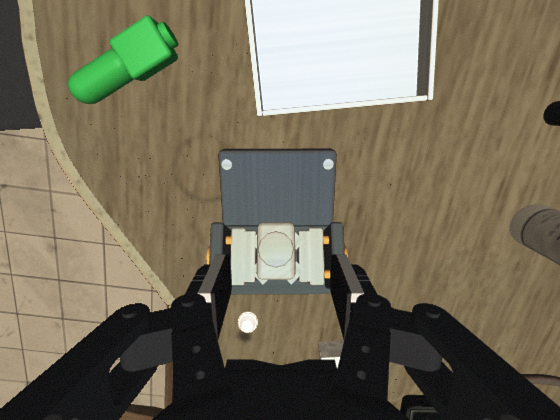

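View pics/sd3.png

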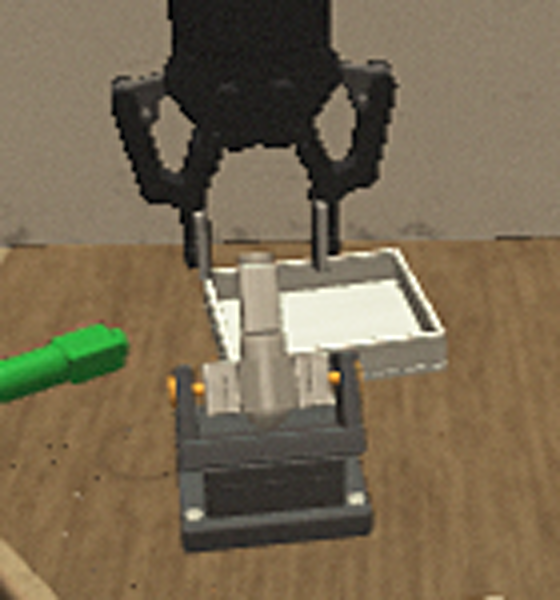

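```bash
python3 - <<'E'
from h import *
P=np.load("hp.npy");q=lambda p:((proj("side",p)-[190,150])*4).round(0).tolist()
print("seat+90,84,66,48,36",[q(hp(P,SEAT+k*AX))[0] for k in (90,84,66,48,36)])
for z in (.08,.09,.1,.11,.12): print(z,q([[.487-.026,-.123,z],[.487+.026,-.116,z]]))
E
```

```text
seat+90,84,66,48,36 [[254.0, 256.0], [255.0, 268.0], [258.0, 303.0], [260.0, 338.0], [262.0, 361.0]]
0.08 [[209.0, 346.0], [310.0, 338.0]]
0.09 [[208.0, 330.0], [309.0, 321.0]]
0.1 [[207.0, 313.0], [309.0, 305.0]]
0.11 [[206.0, 295.0], [308.0, 287.0]]
0.12 [[204.0, 278.0], [308.0, 270.0]]
```

Both views put the fingertips level with the head's top, higher than the geometry I was given implies, since the pads swing forward as they close. I'll narrow the gap to about 28 mm without touching anything and look again.

>>> play_rows(
  commands=[
    {"xyz":[0,-0.15,0],"yaw":0,"hand":0},
    {"xyz":[0,-0.15,0],"yaw":0,"hand":0.3},
    {"xyz":[0,-0.15,0],"yaw":0,"hand":0.34},
    {"xyz":[0,-0.15,0],"yaw":0,"hand":0.34},
  ],
)

```text
clock: 3.4
tcp_pos: [0.4861, -0.1213, 0.0966]
ee_rot: [0.658, 0.753, 0.0, 0.0]
ft_force: [0.6, -0.3, 0.0]
opening: 0.0283
```

```bash
python3 - <<'E'
from h import *
s=state();print(s["tcp_pos"],s["ft_force"],s["wrist_torque"],s["opening"])
im=grab_frame("wrist")[:,:,::-1].copy();cv2.imwrite("pics/w4.png",cv2.resize(im[150:400,160:400],None,fx=2.4,fy=2.4,interpolation=2))
b=grab_frame("side")[:,:,::-1].copy();cv2.imwrite("pics/sd4.png",cv2.resize(b[150:300,190:330],None,fx=4,fy=4,interpolation=2))
E
```

```text
[ 0.48608328 -0.12127497  0.09656603] [ 0.55397123 -0.30613694  0.00658898] [ 0.00899038 -0.03656315 -0.00291667] 0.028307242259340927
```

View pics/w4.png

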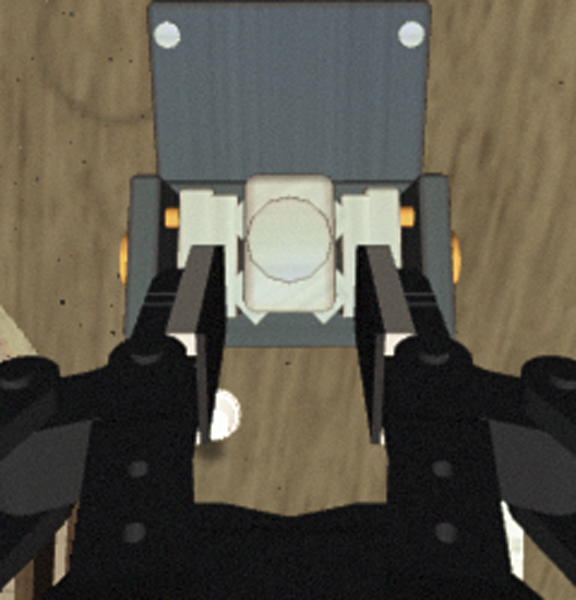

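View pics/sd4.png

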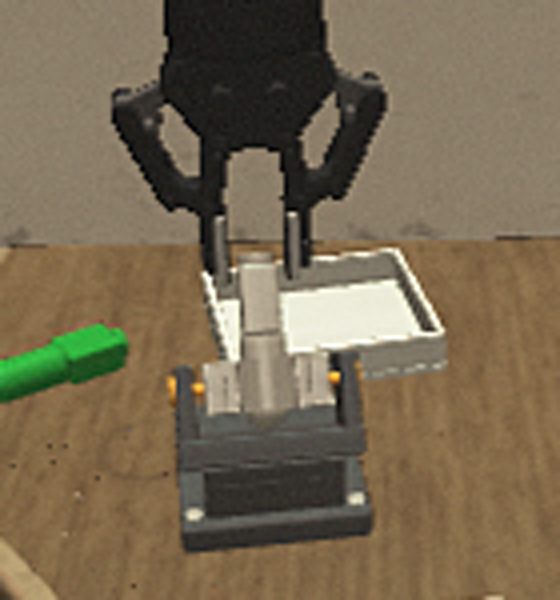

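The pads straddle the head symmetrically: inner edges at zoom columns 225 and 357, head from 244 to 335. The tips sit near z ≈ 0.12, too high. I'll lower in small steps and watch the force.

>>> play_rows(
  commands=[
    {"xyz":[0,0.05,0.5],"yaw":0,"hand":0.34},
    {"xyz":[0,0.05,0.9],"yaw":0,"hand":0.34},
    {"xyz":[0,0.05,1.2],"yaw":0,"hand":0.34},
    {"xyz":[0,0.05,1.2],"yaw":0,"hand":0.34},
    {"xyz":[0,0.05,1.2],"yaw":0,"hand":0.34},
  ],
)

```text
clock: 3.92
tcp_pos: [0.486, -0.1209, 0.0837]
ee_rot: [0.658, 0.753, -0.0, -0.001]
ft_force: [0.1, 0.3, 0.4]
opening: 0.0283
```

```bash
python3 - <<'E'
from h import *
s=state();print(s["tcp_pos"],s["ft_force"],s["wrist_torque"],s["opening"])
im=grab_frame("wrist")[:,:,::-1].copy();cv2.imwrite("pics/w5.png",cv2.resize(im[150:400,160:400],None,fx=2.4,fy=2.4,interpolation=2))
b=grab_frame("side")[:,:,::-1].copy();c=grab_frame("scene")[:,:,::-1]
cv2.imwrite("pics/sd5.png",np.hstack([cv2.resize(b[160:260,200:290],None,fx=4.4,fy=4.4,interpolation=2),cv2.resize(c[130:230,290:370],None,fx=4.4,fy=4.4,interpolation=2)]))
E
```

```text
[ 0.48601379 -0.12090454  0.083694  ] [0.06134754 0.26273114 0.39020168] [-0.03013875  0.02861804 -0.00173426] 0.028338485940954707
```

View pics/w5.png

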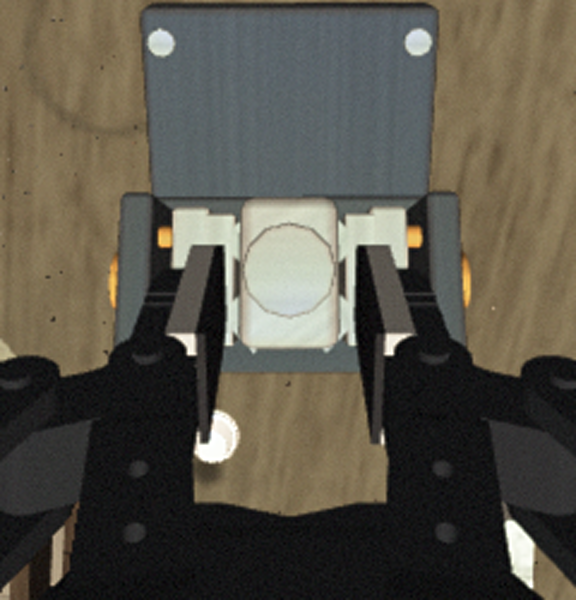

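View pics/sd5.png

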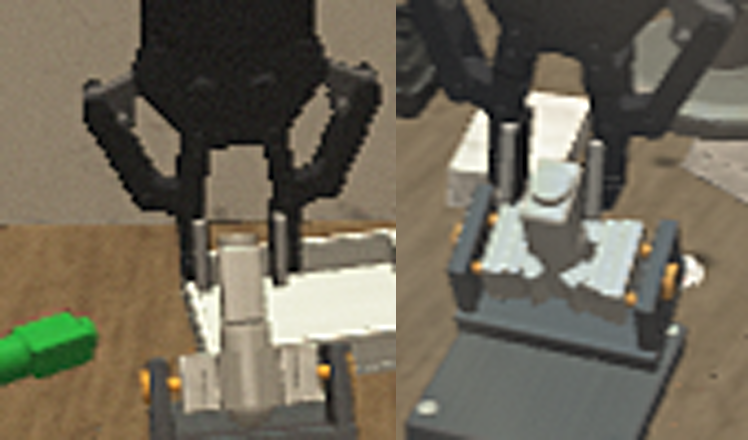

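Both side and scene views now show the tips level with the head's middle, with no contact force. I'll go 1.2 cm lower.

>>> play_rows(
  commands=[
    {"xyz":[0,0,0.4],"yaw":0,"hand":0.34},
    {"xyz":[0,0,0.8],"yaw":0,"hand":0.34},
    {"xyz":[0,0,1.2],"yaw":0,"hand":0.34},
    {"xyz":[0,0,1.2],"yaw":0,"hand":0.34},
    {"xyz":[0,0,1.2],"yaw":0,"hand":0.34},
  ],
)

```text
clock: 4.48
tcp_pos: [0.486, -0.1209, 0.0718]
ee_rot: [0.658, 0.753, -0.0, -0.0]
ft_force: [-0.8, 0.5, -0.4]
opening: 0.028
```

```bash
python3 - <<'E'
from h import *
s=state();print(s["tcp_pos"],s["ft_force"],s["wrist_torque"],s["opening"])
im=grab_frame("wrist")[:,:,::-1].copy();cv2.imwrite("pics/w6.png",cv2.resize(im[150:400,160:400],None,fx=2.4,fy=2.4,interpolation=2))
b=grab_frame("side")[:,:,::-1].copy();c=grab_frame("scene")[:,:,::-1]
cv2.imwrite("pics/sd6.png",np.hstack([cv2.resize(b[160:260,200:290],None,fx=4.4,fy=4.4,interpolation=2),cv2.resize(c[130:230,290:370],None,fx=4.4,fy=4.4,interpolation=2)]))
E
```

```text
[ 0.48602414 -0.1209154   0.07175004] [-0.82550732  0.49088746 -0.44243006] [0.00457463 0.00591733 0.0143889 ] 0.028005155631184584
```

View pics/sd6.png

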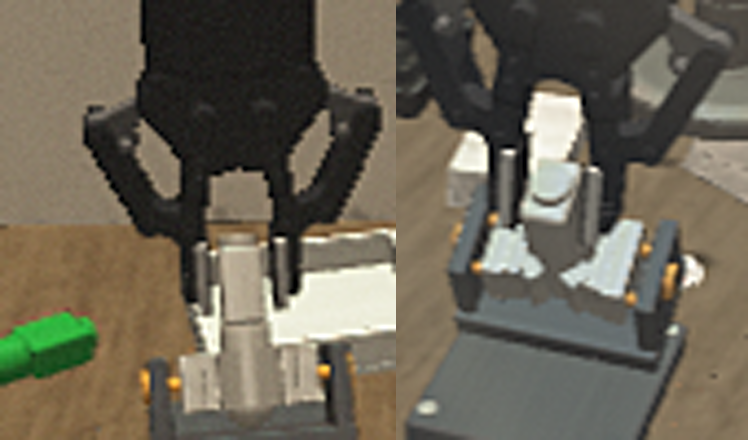

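View pics/w6.png

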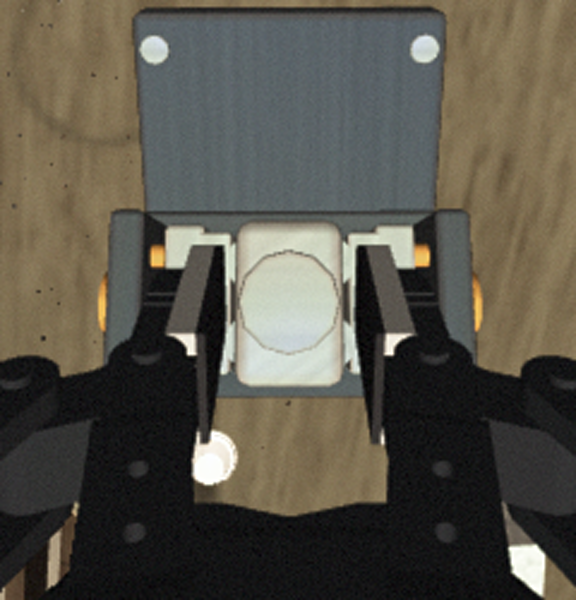

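The pads now flank nearly the whole head. Closing at 60 N.

>>> play_rows(
  commands=[
    {"xyz":[0,0,0],"yaw":0,"hand":0.5},
    {"xyz":[0,0,0],"yaw":0,"hand":0.6},
    {"xyz":[0,0,0],"yaw":0,"hand":0.7},
    {"xyz":[0,0,0],"yaw":0,"hand":0.7},
    {"xyz":[0,0,0],"yaw":0,"hand":0.8},
  ],
  grip_force=60,
)

```text
clock: 5.05
tcp_pos: [0.4865, -0.1211, 0.0725]
ee_rot: [0.658, 0.753, 0.0, 0.0]
ft_force: [-2.3, 0.4, 4.1]
opening: 0.019
```

```bash
python3 - <<'E'
from h import *
s=state();print(s["tcp_pos"],s["ee_rot"],s["ft_force"],s["wrist_torque"],s["opening"])
b=grab_frame("side")[:,:,::-1].copy();c=grab_frame("scene")[:,:,::-1];cv2.imwrite("pics/sdfull7.png",b)
cv2.imwrite("pics/sd7.png",np.hstack([cv2.resize(b[160:300,200:290],None,fx=4,fy=4,interpolation=2),cv2.resize(c[130:270,290:370],None,fx=4,fy=4,interpolation=2)]))
E
```

```text
[ 0.48651922 -0.12107422  0.07249319] [6.57751066e-01 7.53235361e-01 3.18375807e-05 1.54733099e-04] [-2.294012    0.40561704  4.09034629] [ 0.10141278  0.34570951 -0.00786409] 0.018974338358503064
```

View pics/sd7.png

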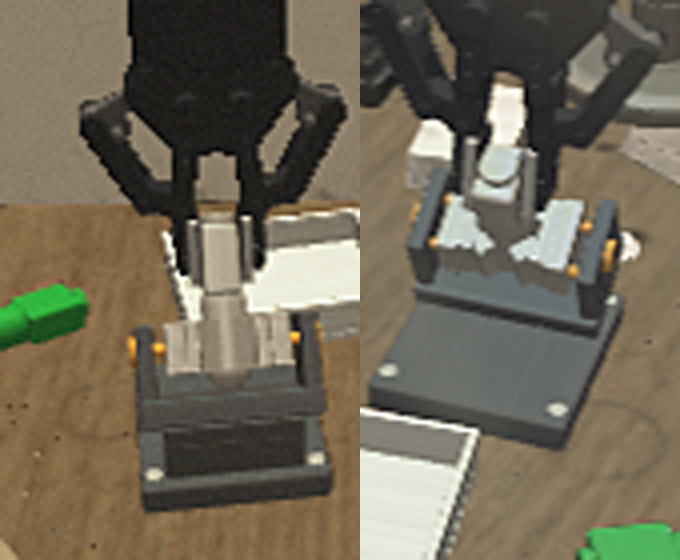

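Gripped at 0.019 m opening with low forces. Now a first small twist cycle with hardly any draw.

>>> play_rows(
  commands=[
    {"xyz":[0,0,0],"yaw":0.06,"hand":0.8},
    {"xyz":[0,0,0],"yaw":0.1,"hand":0.8},
    {"xyz":[0.01,0,-0.02],"yaw":0.04,"hand":0.8},
    {"xyz":[0.02,0,-0.03],"yaw":-0.03,"hand":0.8},
    {"xyz":[0.03,0,-0.05],"yaw":-0.1,"hand":0.8},
  ],
  grip_force=60,
)

```text
clock: 5.57
tcp_pos: [0.4852, -0.1214, 0.0722]
ee_rot: [0.619, 0.786, -0.001, -0.001]
ft_force: [-3.0, -1.1, 0.0]
opening: 0.0194
```

```bash
cat > st.py <<'E'
from h import *
s=state();M=R.from_quat(s["ee_rot"]).as_matrix()
print("t",round(s["clock"],2),s["tcp_pos"].round(4) if hasattr(s["tcp_pos"],"round") else s["tcp_pos"],"yawW",round(np.arctan2(M[1,1],M[0,1]),4),"z",M[:,2].round(4),"\nF",np.round(s["ft_force"],1),"Ftool",np.round(M.T@s["ft_force"],1),"T",np.round(s["wrist_torque"],2),"Ttool",np.round(M.T@s["wrist_torque"],2),"op",round(s["opening"],4))
E
python3 st.py
```

```text
t 5.57 [ 0.4852 -0.1214  0.0722] yawW 0.2365 z [-2.1e-03 -3.0e-04 -1.0e+00] 
F [-3.  -1.1  0. ] Ftool [-0.3 -3.2 -0. ] T [-0.59  0.91 -0.59] Ttool [ 1.02 -0.36  0.59] op 0.0194
```

>>> play_rows(
  commands=[
    {"xyz":[0.01,0,-0.02],"yaw":0.1,"hand":0.8},
    {"xyz":[0.03,0,-0.05],"yaw":0.2,"hand":0.8},
    {"xyz":[0.04,0,-0.07],"yaw":0.1,"hand":0.8},
    {"xyz":[0.06,0.01,-0.1],"yaw":0.0,"hand":0.8},
    {"xyz":[0.07,0.01,-0.12],"yaw":0.1,"hand":0.8},
    {"xyz":[0.09,0.01,-0.15],"yaw":0.2,"hand":0.8},
    {"xyz":[0.1,0.01,-0.17],"yaw":0.1,"hand":0.8},
    {"xyz":[0.12,0.01,-0.2],"yaw":0.0,"hand":0.8},
  ],
)

```text
clock: 6.23
tcp_pos: [0.4848, -0.1204, 0.0737]
ee_rot: [0.619, 0.786, -0.001, -0.001]
ft_force: [-2.5, -3.2, -1.7]
opening: 0.0189
```

```bash
python3 st.py; python3 - <<'E'
from h import *
b=grab_frame("side")[:,:,::-1].copy();c=grab_frame("scene")[:,:,::-1]
cv2.imwrite("pics/sd8.png",np.hstack([cv2.resize(b[160:300,200:290],None,fx=4,fy=4,interpolation=2),cv2.resize(c[130:270,290:370],None,fx=4,fy=4,interpolation=2)]))
E
```

```text
t 6.23 [ 0.4848 -0.1204  0.0737] yawW 0.237 z [-2.6e-03 -4.0e-04 -1.0e+00] 
F [-2.5 -3.2 -1.7] Ftool [-2.5 -3.2  1.7] T [-0.73  0.85 -0.51] Ttool [ 0.99 -0.5   0.51] op 0.0189
```

View pics/sd8.png

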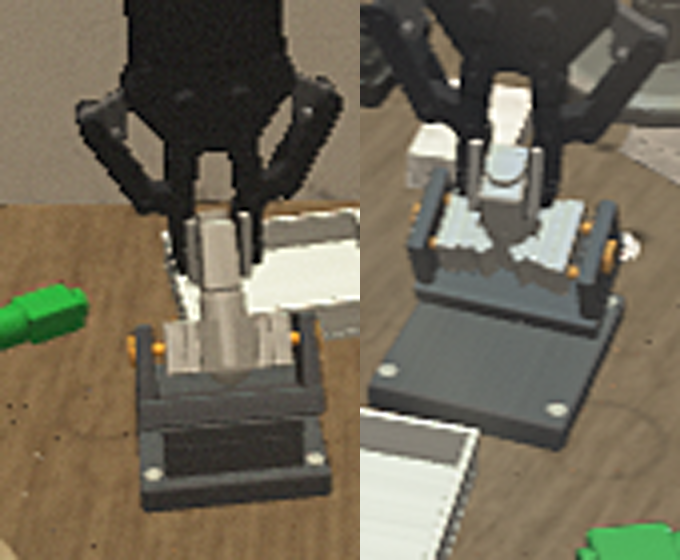

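The holder hasn't moved, the punch is turning, and the pull is only about 4 N. Continuing the same way.

>>> play_rows(
  commands=[
    {"xyz":[0.02,0,-0.03],"yaw":0.1,"hand":0.8},
    {"xyz":[0.03,0,-0.06],"yaw":0.2,"hand":0.8},
    {"xyz":[0.05,0,-0.09],"yaw":0.1,"hand":0.8},
    {"xyz":[0.07,0.01,-0.12],"yaw":0.0,"hand":0.8},
    {"xyz":[0.09,0.01,-0.15],"yaw":0.1,"hand":0.8},
    {"xyz":[0.1,0.01,-0.18],"yaw":0.2,"hand":0.8},
    {"xyz":[0.12,0.01,-0.21],"yaw":0.1,"hand":0.8},
    {"xyz":[0.14,0.01,-0.24],"yaw":0.0,"hand":0.8},
  ],
)

```text
clock: 7.0
tcp_pos: [0.4846, -0.1187, 0.0762]
ee_rot: [0.62, 0.785, -0.001, -0.001]
ft_force: [-2.7, -3.6, -3.5]
opening: 0.0189
```

>>> play_rows(
  commands=[
    {"xyz":[0.02,0,-0.03],"yaw":0.1,"hand":0.8},
    {"xyz":[0.03,0,-0.06],"yaw":0.2,"hand":0.8},
    {"xyz":[0.05,0,-0.09],"yaw":0.1,"hand":0.8},
    {"xyz":[0.07,0.01,-0.12],"yaw":0.0,"hand":0.8},
    {"xyz":[0.09,0.01,-0.15],"yaw":0.1,"hand":0.8},
    {"xyz":[0.1,0.01,-0.18],"yaw":0.2,"hand":0.8},
    {"xyz":[0.12,0.01,-0.21],"yaw":0.1,"hand":0.8},
    {"xyz":[0.14,0.01,-0.24],"yaw":0.0,"hand":0.8},
  ],
)

```text
clock: 7.67
tcp_pos: [0.4844, -0.1172, 0.0786]
ee_rot: [0.62, 0.785, -0.001, -0.001]
ft_force: [-3.6, -3.1, -4.0]
opening: 0.0189
```

```bash
python3 st.py; python3 - <<'E'
from h import *
b=grab_frame("side")[:,:,::-1].copy();c=grab_frame("scene")[:,:,::-1]
cv2.imwrite("pics/sd9.png",np.hstack([cv2.resize(b[160:300,200:290],None,fx=4,fy=4,interpolation=2),cv2.resize(c[130:270,290:370],None,fx=4,fy=4,interpolation=2)]))
E
```

```text
t 7.67 [ 0.4844 -0.1172  0.0786] yawW 0.2341 z [-2.5e-03 -1.0e-04 -1.0e+00] 
F [-3.6 -3.1 -4. ] Ftool [-2.2 -4.2  4. ] T [-0.68  0.95 -0.54] Ttool [ 1.08 -0.44  0.54] op 0.0189
```

View pics/sd9.png

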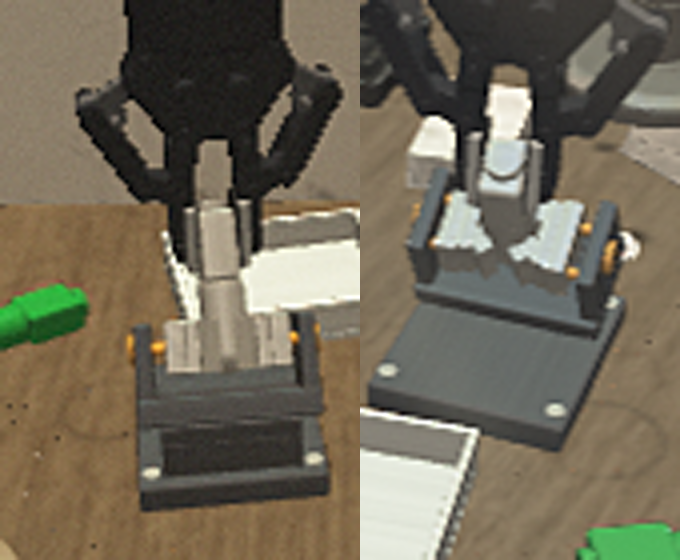

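>>> play_rows(
  commands=[
    {"xyz":[0.02,0,-0.03],"yaw":0.1,"hand":0.8},
    {"xyz":[0.03,0,-0.06],"yaw":0.2,"hand":0.8},
    {"xyz":[0.05,0,-0.09],"yaw":0.1,"hand":0.8},
    {"xyz":[0.07,0.01,-0.12],"yaw":0.0,"hand":0.8},
    {"xyz":[0.09,0.01,-0.15],"yaw":0.1,"hand":0.8},
    {"xyz":[0.1,0.01,-0.18],"yaw":0.2,"hand":0.8},
    {"xyz":[0.12,0.01,-0.21],"yaw":0.1,"hand":0.8},
    {"xyz":[0.14,0.01,-0.24],"yaw":0.0,"hand":0.8},
  ],
)

```text
clock: 8.43
tcp_pos: [0.4843, -0.1156, 0.0812]
ee_rot: [0.62, 0.784, -0.001, -0.001]
ft_force: [-4.2, -3.1, -3.0]
opening: 0.0188
```

>>> play_rows(
  commands=[
    {"xyz":[0.02,0,-0.03],"yaw":0.1,"hand":0.8},
    {"xyz":[0.03,0,-0.06],"yaw":0.2,"hand":0.8},
    {"xyz":[0.05,0,-0.09],"yaw":0.1,"hand":0.8},
    {"xyz":[0.07,0.01,-0.12],"yaw":0.0,"hand":0.8},
    {"xyz":[0.09,0.01,-0.15],"yaw":0.1,"hand":0.8},
    {"xyz":[0.1,0.01,-0.18],"yaw":0.2,"hand":0.8},
    {"xyz":[0.12,0.01,-0.21],"yaw":0.1,"hand":0.8},
    {"xyz":[0.14,0.01,-0.24],"yaw":0.0,"hand":0.8},
  ],
)

```text
clock: 9.1
tcp_pos: [0.4841, -0.1142, 0.0836]
ee_rot: [0.62, 0.784, -0.001, -0.001]
ft_force: [-4.2, -2.8, -2.9]
opening: 0.0191
```

```bash
python3 st.py; python3 - <<'E'
from h import *
b=grab_frame("side")[:,:,::-1].copy();c=grab_frame("scene")[:,:,::-1];cv2.imwrite("pics/sdfull10.png",b);cv2.imwrite("pics/scfull10.png",c)
cv2.imwrite("pics/sd10.png",np.hstack([cv2.resize(b[160:300,200:290],None,fx=4,fy=4,interpolation=2),cv2.resize(c[130:270,290:370],None,fx=4,fy=4,interpolation=2)]))
# register holder plate against early pictures
def reg(a,b,box):
    x0,y0,x1,y1=box
    f=lambda i:cv2.cvtColor(i[y0:y1,x0:x1],cv2.COLOR_BGR2GRAY).astype(np.float32)
    return cv2.phaseCorrelate(f(a),f(b),cv2.createHanningWindow((x1-x0,y1-y0),cv2.CV_32F))
print("side",reg(cv2.imread("pics/sdfull7.png"),b,(230,255,290,292)))
print("scene",reg(cv2.imread("pics/scene0.png"),c,(292,205,358,240)))
E
```

```text
t 9.1 [ 0.4841 -0.1142  0.0836] yawW 0.2324 z [-2.2e-03  1.0e-04 -1.0e+00] 
F [-4.2 -2.8 -2.9] Ftool [-1.8 -4.8  2.9] T [-0.67  1.17 -0.51] Ttool [ 1.29 -0.38  0.51] op 0.0191
side ((-0.5565284308289726, -0.1267576127370127), 1.0754739916324616)
scene ((-0.3250933641931866, 0.27948780095190173), 1.0525789632473463)
```

View pics/sd10.png

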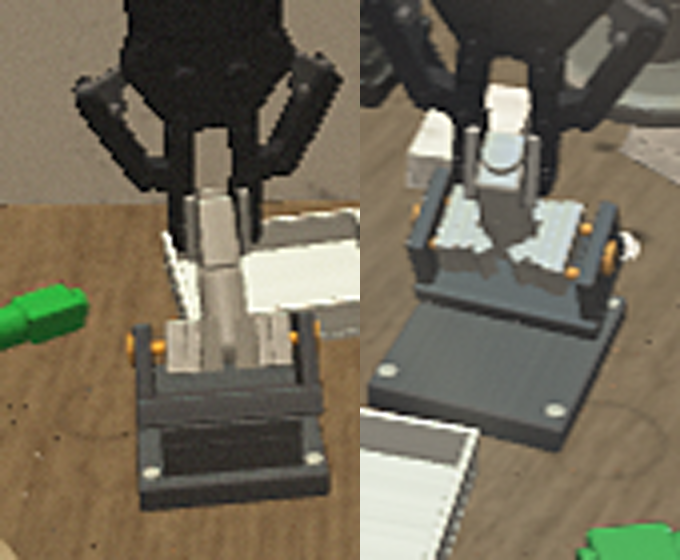

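Withdrawn about 13 mm with the holder within about 1 mm of its start. Continuing.

>>> play_rows(
  commands=[
    {"xyz":[0.02,0,-0.03],"yaw":0.1,"hand":0.8},
    {"xyz":[0.03,0,-0.06],"yaw":0.2,"hand":0.8},
    {"xyz":[0.05,0,-0.09],"yaw":0.1,"hand":0.8},
    {"xyz":[0.07,0.01,-0.12],"yaw":0.0,"hand":0.8},
    {"xyz":[0.09,0.01,-0.15],"yaw":0.1,"hand":0.8},
    {"xyz":[0.1,0.01,-0.18],"yaw":0.2,"hand":0.8},
  ],
)

```text
clock: 9.7
tcp_pos: [0.4857, -0.113, 0.0856]
ee_rot: [0.698, 0.716, 0.001, 0.0]
ft_force: [3.9, -2.7, -11.4]
opening: 0.019
```

```bash
python3 st.py; cat > chk.py <<'E'
from h import *
import sys
b=grab_frame("side")[:,:,::-1].copy();c=grab_frame("scene")[:,:,::-1]
cv2.imwrite(f"pics/sd{sys.argv[1]}.png",np.hstack([cv2.resize(b[130:300,200:290],None,fx=3.5,fy=3.5,interpolation=2),cv2.resize(c[100:270,290:370],None,fx=3.5,fy=3.5,interpolation=2)]))
def reg(a,b,box):
    x0,y0,x1,y1=box
    f=lambda i:cv2.cvtColor(i[y0:y1,x0:x1],cv2.COLOR_BGR2GRAY).astype(np.float32)
    return np.round(cv2.phaseCorrelate(f(a),f(b),cv2.createHanningWindow((x1-x0,y1-y0),cv2.CV_32F))[0],2)
print("side",reg(cv2.imread("pics/sdfull7.png"),b,(230,255,290,292)))
print("scene",reg(cv2.imread("pics/scene0.png"),c,(292,205,358,240)))
E
python3 chk.py 11
```

```text
t 9.7 [ 0.4857 -0.113   0.0856] yawW 0.0254 z [ 1.6e-03  6.0e-04 -1.0e+00] 
F [  3.9  -2.7 -11.4] Ftool [-2.8  3.8 11.4] T [-0.21 -0.85  0.38] Ttool [-0.85 -0.23 -0.38] op 0.019
side [-0.57 -0.18]
scene [-0.29  0.31]
```

>>> play_rows(
  commands=[
    {"xyz":[0.02,0,-0.03],"yaw":-0.1,"hand":0.8},
    {"xyz":[0.03,0,-0.06],"yaw":-0.2,"hand":0.8},
    {"xyz":[0.05,0,-0.09],"yaw":-0.1,"hand":0.8},
    {"xyz":[0.07,-0.01,-0.12],"yaw":0.0,"hand":0.8},
    {"xyz":[0.09,-0.01,-0.15],"yaw":-0.1,"hand":0.8},
    {"xyz":[0.1,-0.01,-0.18],"yaw":-0.2,"hand":0.8},
    {"xyz":[0.12,-0.01,-0.21],"yaw":-0.1,"hand":0.8},
    {"xyz":[0.14,-0.01,-0.24],"yaw":0.0,"hand":0.8},
  ],
)

```text
clock: 10.47
tcp_pos: [0.4852, -0.1116, 0.0881]
ee_rot: [0.696, 0.718, 0.0, 0.0]
ft_force: [3.7, -1.9, -12.1]
opening: 0.0189
```

>>> play_rows(
  commands=[
    {"xyz":[0.02,0,-0.03],"yaw":-0.1,"hand":0.8},
    {"xyz":[0.03,0,-0.06],"yaw":-0.2,"hand":0.8},
    {"xyz":[0.05,0,-0.09],"yaw":-0.1,"hand":0.8},
    {"xyz":[0.07,-0.01,-0.12],"yaw":0.0,"hand":0.8},
    {"xyz":[0.09,-0.01,-0.15],"yaw":-0.1,"hand":0.8},
    {"xyz":[0.1,-0.01,-0.18],"yaw":-0.2,"hand":0.8},
    {"xyz":[0.12,-0.01,-0.21],"yaw":-0.1,"hand":0.8},
    {"xyz":[0.14,-0.01,-0.24],"yaw":0.0,"hand":0.8},
  ],
)

```text
clock: 11.13
tcp_pos: [0.4851, -0.1102, 0.0905]
ee_rot: [0.696, 0.718, 0.0, 0.0]
ft_force: [4.2, -2.1, -13.7]
opening: 0.019
```

```bash
python3 st.py;python3 chk.py 12
```

```text
t 11.13 [ 0.4851 -0.1102  0.0905] yawW 0.0313 z [ 8.e-04  5.e-04 -1.e+00] 
F [  4.2  -2.1 -13.7] Ftool [-2.2  4.1 13.7] T [-0.29 -0.95  0.37] Ttool [-0.94 -0.32 -0.37] op 0.019
side [-0.52 -0.15]
scene [-0.33  0.37]
```

View pics/sd12.png

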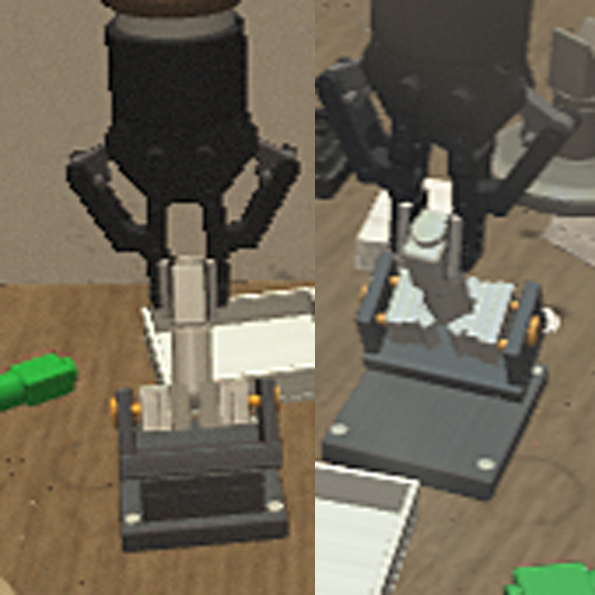

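About 21 mm out, and the holder is still in place. The pull at this swing end is about 14 N, so I'll advance slightly slower.

>>> play_rows(
  commands=[
    {"xyz":[0.01,0,-0.02],"yaw":-0.1,"hand":0.8},
    {"xyz":[0.03,0,-0.05],"yaw":-0.2,"hand":0.8},
    {"xyz":[0.04,0,-0.07],"yaw":-0.1,"hand":0.8},
    {"xyz":[0.06,-0.01,-0.1],"yaw":0.0,"hand":0.8},
    {"xyz":[0.07,-0.01,-0.12],"yaw":-0.1,"hand":0.8},
    {"xyz":[0.09,-0.01,-0.15],"yaw":-0.2,"hand":0.8},
    {"xyz":[0.1,-0.01,-0.17],"yaw":-0.1,"hand":0.8},
    {"xyz":[0.12,-0.01,-0.2],"yaw":0.0,"hand":0.8},
  ],
)

```text
clock: 11.9
tcp_pos: [0.4848, -0.1089, 0.0927]
ee_rot: [0.695, 0.719, 0.0, 0.0]
ft_force: [5.9, -1.3, -11.7]
opening: 0.019
```

>>> play_rows(
  commands=[
    {"xyz":[0.01,0,-0.02],"yaw":-0.1,"hand":0.8},
    {"xyz":[0.03,0,-0.05],"yaw":-0.2,"hand":0.8},
    {"xyz":[0.04,0,-0.07],"yaw":-0.1,"hand":0.8},
    {"xyz":[0.06,-0.01,-0.1],"yaw":0.0,"hand":0.8},
    {"xyz":[0.07,-0.01,-0.12],"yaw":-0.1,"hand":0.8},
    {"xyz":[0.09,-0.01,-0.15],"yaw":-0.2,"hand":0.8},
    {"xyz":[0.1,-0.01,-0.17],"yaw":-0.1,"hand":0.8},
    {"xyz":[0.12,-0.01,-0.2],"yaw":0.0,"hand":0.8},
  ],
)

```text
clock: 12.57
tcp_pos: [0.4852, -0.1074, 0.0951]
ee_rot: [0.695, 0.719, 0.001, 0.0]
ft_force: [6.4, -1.0, -11.2]
opening: 0.0188
```

```bash
python3 st.py;python3 chk.py 13
```

```text
t 12.57 [ 0.4852 -0.1074  0.0951] yawW 0.0352 z [ 1.5e-03  6.0e-04 -1.0e+00] 
F [  6.4  -1.  -11.2] Ftool [-1.2  6.3 11.2] T [ 0.03 -1.47  0.32] Ttool [-1.47 -0.02 -0.32] op 0.0188
side [-0.62 -0.27]
scene [-0.33  0.4 ]
```

>>> play_rows(
  commands=[
    {"xyz":[0.01,0,-0.02],"yaw":-0.1,"hand":0.8},
    {"xyz":[0.03,0,-0.05],"yaw":-0.2,"hand":0.8},
    {"xyz":[0.04,0,-0.07],"yaw":-0.1,"hand":0.8},
    {"xyz":[0.06,-0.01,-0.1],"yaw":0.0,"hand":0.8},
    {"xyz":[0.07,-0.01,-0.12],"yaw":-0.1,"hand":0.8},
    {"xyz":[0.09,-0.01,-0.15],"yaw":-0.2,"hand":0.8},
    {"xyz":[0.1,-0.01,-0.17],"yaw":-0.1,"hand":0.8},
    {"xyz":[0.12,-0.01,-0.2],"yaw":0.0,"hand":0.8},
  ],
)

```text
clock: 13.33
tcp_pos: [0.4854, -0.106, 0.0975]
ee_rot: [0.694, 0.72, 0.001, 0.001]
ft_force: [3.4, 1.3, -3.8]
opening: 0.0186
```

>>> play_rows(
  commands=[
    {"xyz":[0.01,0,-0.02],"yaw":-0.1,"hand":0.8},
    {"xyz":[0.03,0,-0.05],"yaw":-0.2,"hand":0.8},
    {"xyz":[0.04,0,-0.07],"yaw":-0.1,"hand":0.8},
    {"xyz":[0.06,-0.01,-0.1],"yaw":0.0,"hand":0.8},
    {"xyz":[0.07,-0.01,-0.12],"yaw":-0.1,"hand":0.8},
    {"xyz":[0.09,-0.01,-0.15],"yaw":-0.2,"hand":0.8},
    {"xyz":[0.1,-0.01,-0.17],"yaw":-0.1,"hand":0.8},
    {"xyz":[0.12,-0.01,-0.2],"yaw":0.0,"hand":0.8},
  ],
)

```text
clock: 14.0
tcp_pos: [0.4844, -0.1052, 0.0993]
ee_rot: [0.694, 0.72, 0.0, -0.0]
ft_force: [-0.5, -0.0, -2.4]
opening: 0.0188
```

```bash
python3 st.py;python3 chk.py 14
```

```text
t 14.0 [ 0.4844 -0.1052  0.0993] yawW 0.0367 z [ 2.e-04  2.e-04 -1.e+00] 
F [-0.5 -0.  -2.4] Ftool [ 0.  -0.5  2.4] T [ 0.08 -0.11 -0.01] Ttool [-0.11  0.07  0.01] op 0.0188
side [-0.68 -0.46]
scene [-0.3   0.42]
```

View pics/sd14.png

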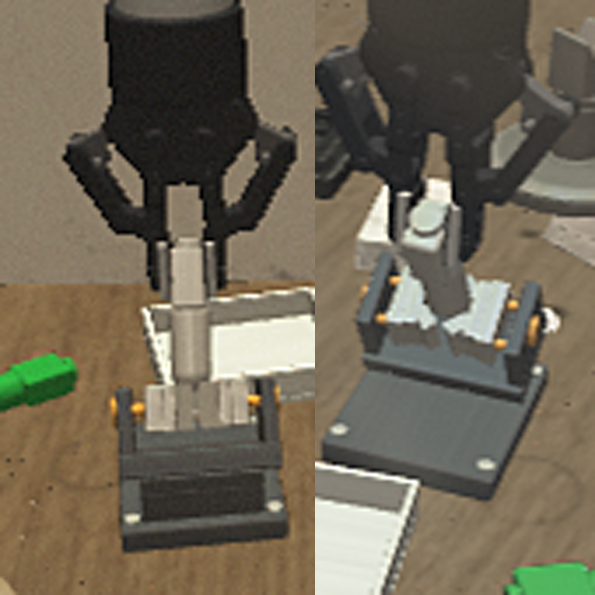

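The jaws have let go: torque is about 0 and only the weight, 2.4 N, remains. Drawing the punch clear along the slant.

>>> play_rows(
  commands=[
    {"xyz":[0.3,-0.03,-0.5],"yaw":-0.05,"hand":0.8},
    {"xyz":[0.6,-0.06,-1.0],"yaw":-0.1,"hand":0.8},
    {"xyz":[1.0,-0.1,-1.7],"yaw":-0.1,"hand":0.8},
    {"xyz":[1.5,-0.15,-2.6],"yaw":-0.1,"hand":0.8},
    {"xyz":[2.0,-0.2,-3.6],"yaw":-0.1,"hand":0.8},
    {"xyz":[2.2,-0.22,-4.6],"yaw":-0.1,"hand":0.8},
    {"xyz":[2.2,-0.22,-5.2],"yaw":-0.1,"hand":0.8},
    {"xyz":[2.2,-0.22,-5.2],"yaw":-0.1,"hand":0.8},
  ],
)

```text
clock: 14.77
tcp_pos: [0.4827, -0.0837, 0.1529]
ee_rot: [0.658, 0.753, 0.001, 0.002]
ft_force: [0.5, -0.4, -2.0]
opening: 0.0188
```

```bash
python3 st.py;python3 - <<'E'
from h import *
b=grab_frame("side")[:,:,::-1];c=grab_frame("scene")[:,:,::-1]
cv2.imwrite("pics/sd15.png",np.hstack([cv2.resize(b[130:300,180:320],None,fx=3,fy=3,interpolation=2),cv2.resize(c[120:290,220:380],None,fx=3,fy=3,interpolation=2)])[:, :800])
im=grab_frame("wrist")[:,:,::-1];cv2.imwrite("pics/w15.png",im)
E
```

```text
t 14.77 [ 0.4827 -0.0837  0.1529] yawW 0.1357 z [ 0.0034 -0.0011 -1.    ] 
F [ 0.5 -0.4 -2. ] Ftool [-0.4  0.4  2. ] T [-0.03 -0.03  0.  ] Ttool [-0.03 -0.03 -0.  ] op 0.0188
```

View pics/sd15.png

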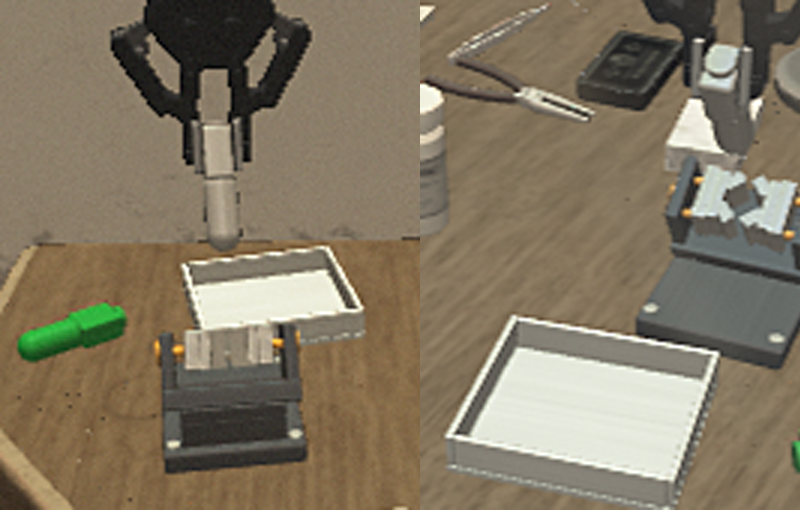

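View pics/w15.png

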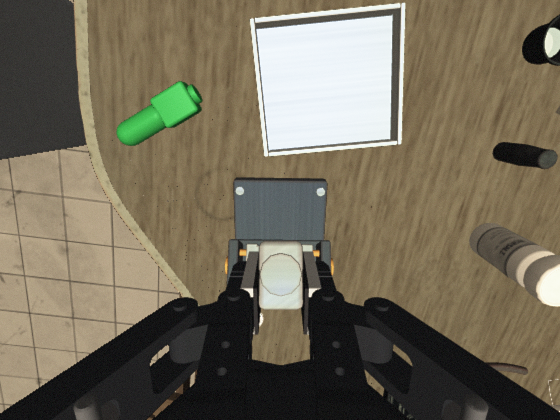

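The punch is free in the gripper and the holder is where it was. In the wrist view the tray corners are at about (252,20), (404,5), (401,143) and (267,155). I'll refine the tray pose and plan the approach with the punch along the tray's long side.

```bash
python3 - <<'E'
from h import *
s=state();M=R.from_quat(s["ee_rot"]).as_matrix()
import pickle
c=np.array([[-65,58,26],[65,58,26],[65,-58,26],[-65,-58,26.]])
f=lambda u,v:(220+u/3.5,150+v/3.5)
s1=pickle.load(open("s1.pkl","rb"))
obs=[("wrist",s,[(252,20),(404,5),(401,143),(267,155)]),("scene",None,[f(297,455),f(32,404),f(110,265),f(350,308)])]
# scene order -> corners: check by nearest below
def res(p,sel): return np.concatenate([(proj(n,hp(p,c),st)-np.array(uv)).ravel() for n,st,uv in obs if n in sel])
for sel in (("wrist",),("scene",),("wrist","scene")):
    r=least_squares(res,[.512,.0235,.215],args=(sel,),loss="soft_l1");print(sel,r.x.round(4),r.fun.round(1))
P=r.x;np.save("tp.npy",P)
u=np.array([np.cos(P[2]),np.sin(P[2])])
tgt=P[:2]-.006*u
d=np.r_[tgt,s["tcp_pos"][2]+.0]-s["tcp_pos"]
print("tgt",tgt,"tool shift cm",100*M.T@d,"yaw", -(P[2]-np.pi/2-( np.arctan2(M[1,1],M[0,1]))-np.pi/2*0) )
print("tool x angle",np.arctan2(M[1,0],M[0,0]),"tray",P[2],"qpos",np.round(s["qpos"],3))
E
```

```text
('wrist',) [0.5127 0.0198 0.2248] [-1.9 -0.4  2.9 -1.6  1.4  2.8 -2.2  3.3]
('scene',) [0.5088 0.0248 0.2222] [ 0.3  0.8 -0.7  0.2 -0.3 -0.8  0.6 -0.8]
('wrist', 'scene') [0.5113 0.0209 0.2301] [-3.8 -1.8  1.2 -3.9  0.6  1.  -3.3  2.2  0.3 -1.3 -0.5 -1.4 -0.6 -2.2
  0.1 -2.6]
tgt [0.50544672 0.01954549] tool shift cm [ 9.93116363e+00  3.79996752e+00 -3.37436417e-03] yaw 1.475341233550479
tool x angle 1.7054429112823588 tray 0.23010164651265275 qpos [ 0.498  0.285 -0.44   2.004  0.156  0.885  0.11 ]
```

>>> play_rows(
  commands=[
    {"xyz":[1,0.4,0],"yaw":0.1,"hand":0.8},
    {"xyz":[3,1.2,0],"yaw":0.22,"hand":0.8},
    {"xyz":[5,2,0],"yaw":0.34,"hand":0.8},
    {"xyz":[7,2.8,0],"yaw":0.46,"hand":0.8},
    {"xyz":[9,3.5,0],"yaw":0.58,"hand":0.8},
    {"xyz":[9.8,3.8,0],"yaw":0.7,"hand":0.8},
    {"xyz":[9.9,3.8,0],"yaw":0.82,"hand":0.8},
    {"xyz":[9.9,3.8,0],"yaw":0.94,"hand":0.8},
  ],
)

```text
clock: 15.58
tcp_pos: [0.5051, 0.0207, 0.1501]
ee_rot: [0.928, 0.372, -0.001, -0.0]
ft_force: [1.0, -0.3, -2.0]
opening: 0.0189
```

>>> play_rows(
  commands=[
    {"xyz":[0,0,1],"yaw":0.12,"hand":0.8},
    {"xyz":[0,0,2.5],"yaw":0.24,"hand":0.8},
    {"xyz":[0,0,4],"yaw":0.36,"hand":0.8},
    {"xyz":[0,0,5.5],"yaw":0.46,"hand":0.8},
    {"xyz":[0,0,6.5],"yaw":0.53,"hand":0.8},
    {"xyz":[0,0,7],"yaw":0.53,"hand":0.8},
    {"xyz":[0,0,7],"yaw":0.53,"hand":0.8},
    {"xyz":[0,0,7],"yaw":0.53,"hand":0.8},
  ],
)

```text
clock: 16.25
tcp_pos: [0.5054, 0.0196, 0.0806]
ee_rot: [0.993, 0.119, -0.0, -0.0]
ft_force: [-0.1, 0.3, -1.6]
opening: 0.0191
```

```bash
python3 st.py;python3 - <<'E'
from h import *
b=grab_frame("side")[:,:,::-1];c=grab_frame("scene")[:,:,::-1]
cv2.imwrite("pics/sd16.png",np.hstack([cv2.resize(b[130:300,180:320],None,fx=3,fy=3,interpolation=2),cv2.resize(c[140:310,210:340],None,fx=3,fy=3,interpolation=2)])[:, :800])
im=grab_frame("wrist")[:,:,::-1];cv2.imwrite("pics/w16.png",im)
E
```

```text
t 16.25 [0.5054 0.0196 0.0806] yawW -1.3328 z [-9.e-04  0.e+00 -1.e+00] 
F [-0.1  0.3 -1.6] Ftool [-0.  -0.3  1.6] T [ 0.03 -0.04 -0.02] Ttool [0.02 0.05 0.02] op 0.0191
```

View pics/sd16.png

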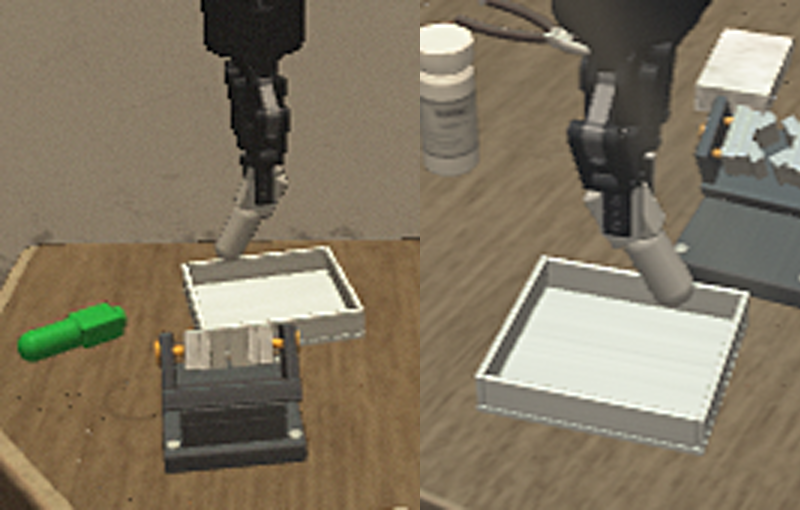

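View pics/w16.png

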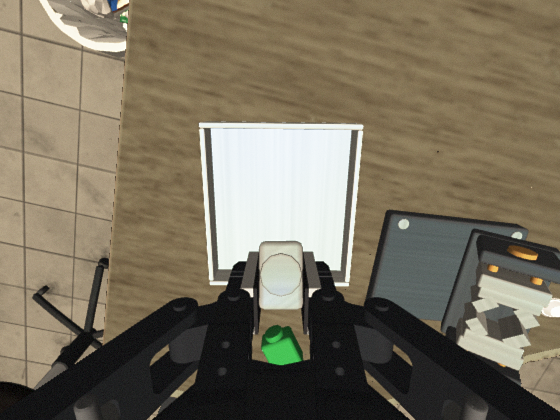

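```bash
python3 - <<'E'
from h import *
s=state();M=R.from_quat(s["ee_rot"]).as_matrix()
P=ray("wrist",[(200.5,125.5),(363,126.5),(351,285),(209.5,284.5)],.026,s)
print(P.round(4).tolist()); print("in tool mm",(1000*(P-s["tcp_pos"])@M).round(1).tolist())
E
```

```text
[[0.5604, 0.0898, 0.026], [0.5865, -0.0211, 0.026], [0.4635, -0.0513, 0.026], [0.4365, 0.0626, 0.026]]
in tool mm [[69.0, -55.6, 55.7], [68.4, 58.4, 55.7], [-58.4, 58.9, 55.5], [-57.9, -58.1, 55.5]]
```

In the tool frame the tray centre is at x = +5 mm and y = +1 mm, as planned. Lowering towards nose contact.

>>> play_rows(
  commands=[
    {"xyz":[0,0,1],"yaw":0,"hand":0.8},
    {"xyz":[0,0,2],"yaw":0,"hand":0.8},
    {"xyz":[0,0,3],"yaw":0,"hand":0.8},
    {"xyz":[0,0,3.8],"yaw":0,"hand":0.8},
    {"xyz":[0,0,4.2],"yaw":0,"hand":0.8},
    {"xyz":[0,0,4.4],"yaw":0,"hand":0.8},
    {"xyz":[0,0,4.4],"yaw":0,"hand":0.8},
  ],
)

```text
clock: 16.98
tcp_pos: [0.5051, 0.0197, 0.0361]
ee_rot: [0.993, 0.118, -0.001, -0.0]
ft_force: [-0.2, -0.7, -2.3]
opening: 0.0191
```

```bash
python3 st.py;python3 - <<'E'
from h import *
b=grab_frame("side")[:,:,::-1];c=grab_frame("scene")[:,:,::-1]
cv2.imwrite("pics/sd17.png",np.hstack([cv2.resize(b[170:270,220:320],None,fx=4,fy=4,interpolation=2),cv2.resize(c[190:290,225:325],None,fx=4,fy=4,interpolation=2)])[:, :800])
E
```

```text
t 16.98 [0.5051 0.0197 0.0361] yawW -1.3348 z [-0.0014  0.     -1.    ] 
F [-0.2 -0.7 -2.3] Ftool [-0.4  0.6  2.3] T [-0.03  0.01 -0.01] Ttool [-0.02 -0.01  0.01] op 0.0191
```

View pics/sd17.png

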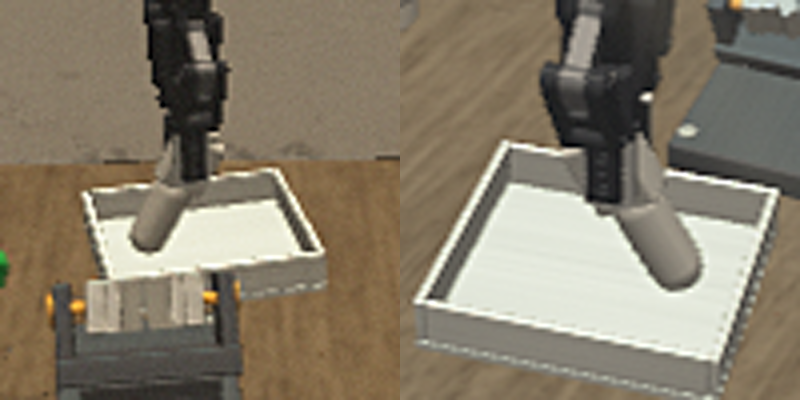

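>>> play_rows(
  commands=[
    {"xyz":[0,0,0.1],"yaw":0,"hand":0.8},
    {"xyz":[0,0,0.2],"yaw":0,"hand":0.8},
    {"xyz":[0,0,0.3],"yaw":0,"hand":0.8},
    {"xyz":[0,0,0.4],"yaw":0,"hand":0.8},
    {"xyz":[0,0,0.5],"yaw":0,"hand":0.8},
    {"xyz":[0,0,0.5],"yaw":0,"hand":0.8},
  ],
  grip_force=25,
)

```text
clock: 17.58
tcp_pos: [0.5055, 0.0196, 0.0318]
ee_rot: [0.993, 0.118, -0.0, -0.0]
ft_force: [0.2, 0.5, -1.9]
opening: 0.019
```

```bash
python3 st.py
```

```text
t 17.58 [0.5055 0.0196 0.0318] yawW -1.335 z [-2.e-04  0.e+00 -1.e+00] 
F [ 0.2  0.5 -1.9] Ftool [ 0.3 -0.4  1.9] T [ 0.01 -0.   -0.1 ] Ttool [0.01 0.   0.1 ] op 0.019
```

>>> play_rows(
  commands=[
    {"xyz":[0,0,0.1],"yaw":0,"hand":0.8},
    {"xyz":[0,0,0.2],"yaw":0,"hand":0.8},
    {"xyz":[0.1,0,0.3],"yaw":0,"hand":0.8},
    {"xyz":[0.1,0,0.3],"yaw":0,"hand":0.8},
  ],
  grip_force=25,
)

```text
clock: 17.92
tcp_pos: [0.5077, 0.0198, 0.0303]
ee_rot: [0.993, 0.118, 0.001, 0.0]
ft_force: [-1.4, -0.8, 10.8]
opening: 0.0191
```

```bash
python3 st.py
```

```text
t 17.92 [0.5077 0.0198 0.0303] yawW -1.335 z [ 1.6e-03 -4.0e-04 -1.0e+00] 
F [-1.4 -0.8 10.8] Ftool [ -1.5   0.4 -10.8] T [-0.29  0.67 -0.08] Ttool [-0.13 -0.72  0.07] op 0.0191
```

Nose contact came at the predicted height. Now swinging the head down in an arc around the nose with a light grip.

>>> play_rows(
  commands=[
    {"xyz":[0.2,0,0],"yaw":0,"hand":0.8},
    {"xyz":[0.35,0,0.05],"yaw":0,"hand":0.8},
    {"xyz":[0.55,0,0.2],"yaw":0,"hand":0.8},
    {"xyz":[0.7,0,0.35],"yaw":0,"hand":0.8},
    {"xyz":[0.7,0,0.35],"yaw":0,"hand":0.8},
  ],
  grip_force=20,
)

```text
clock: 18.33
tcp_pos: [0.518, 0.0219, 0.0283]
ee_rot: [0.993, 0.118, 0.004, 0.0]
ft_force: [2.6, 1.2, 14.2]
opening: 0.019
```

```bash
python3 st.py;python3 - <<'E'
from h import *
b=grab_frame("side")[:,:,::-1];c=grab_frame("scene")[:,:,::-1]
cv2.imwrite("pics/sd18.png",np.hstack([cv2.resize(b[170:270,220:320],None,fx=4,fy=4,interpolation=2),cv2.resize(c[190:290,225:325],None,fx=4,fy=4,interpolation=2)])[:, :800])
E
```

```text
t 18.33 [0.518  0.0219 0.0283] yawW -1.3349 z [ 8.e-03  4.e-04 -1.e+00] 
F [ 2.6  1.2 14.2] Ftool [  3.   -0.6 -14.2] T [ 0.   -0.4   0.03] Ttool [-0.09  0.39 -0.03] op 0.019
```

View pics/sd18.png

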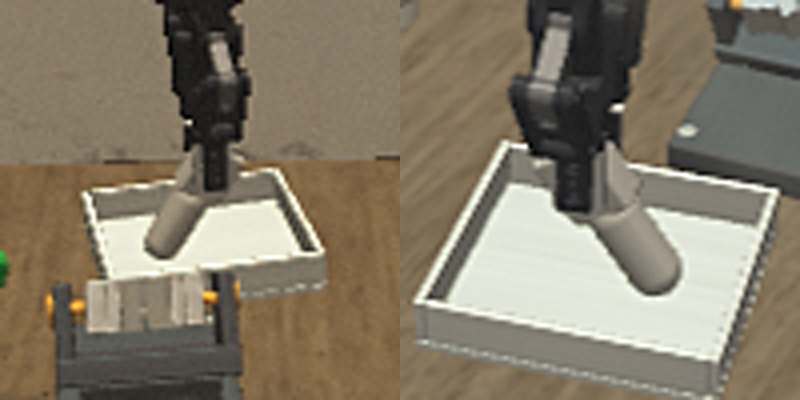

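It is pivoting, but the nose slid about 6 mm forward, so I'll lower more than I advance.

>>> play_rows(
  commands=[
    {"xyz":[0.1,0,0.2],"yaw":0,"hand":0.8},
    {"xyz":[0.2,0,0.4],"yaw":0,"hand":0.8},
    {"xyz":[0.3,0,0.6],"yaw":0,"hand":0.8},
    {"xyz":[0.4,0,0.8],"yaw":0,"hand":0.8},
    {"xyz":[0.5,0,1.0],"yaw":0,"hand":0.8},
    {"xyz":[0.6,0,1.2],"yaw":0,"hand":0.8},
    {"xyz":[0.6,0,1.2],"yaw":0,"hand":0.8},
  ],
  grip_force=20,
)

```text
clock: 19.02
tcp_pos: [0.5177, 0.0223, 0.0137]
ee_rot: [0.993, 0.118, -0.002, 0.0]
ft_force: [-6.0, -0.7, 6.6]
opening: 0.0194
```

```bash
python3 st.py;python3 - <<'E'
from h import *
b=grab_frame("side")[:,:,::-1];c=grab_frame("scene")[:,:,::-1]
cv2.imwrite("pics/sd19.png",np.hstack([cv2.resize(b[170:270,220:320],None,fx=4,fy=4,interpolation=2),cv2.resize(c[190:290,225:325],None,fx=4,fy=4,interpolation=2)])[:, :800])
E
```

```text
t 19.02 [0.5177 0.0223 0.0137] yawW -1.3352 z [-0.0031 -0.0011 -1.    ] 
F [-6.  -0.7  6.6] Ftool [-6.  -0.7 -6.6] T [-0.36  1.67  0.  ] Ttool [ 0.04 -1.71 -0.  ] op 0.0194
```

View pics/sd19.png

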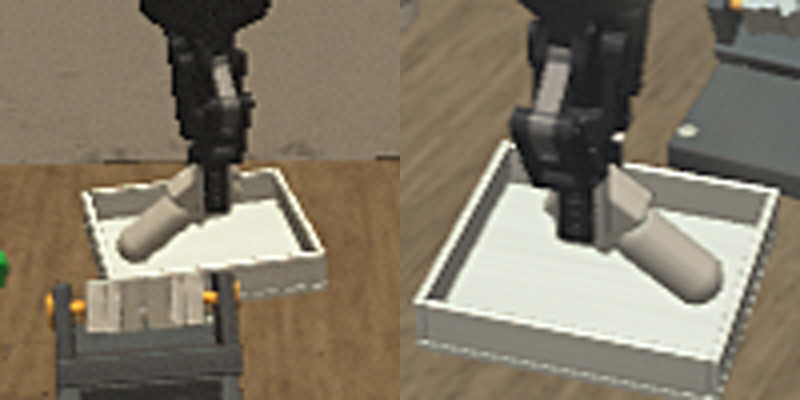

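>>> play_rows(
  commands=[
    {"xyz":[0.05,0,0.15],"yaw":0,"hand":0.8},
    {"xyz":[0.05,0,0.3],"yaw":0,"hand":0.8},
    {"xyz":[0.1,0,0.45],"yaw":0,"hand":0.8},
    {"xyz":[0.1,0,0.6],"yaw":0,"hand":0.8},
    {"xyz":[0.15,0,0.75],"yaw":0,"hand":0.8},
    {"xyz":[0.15,0,0.75],"yaw":0,"hand":0.8},
  ],
  grip_force=20,
)

```text
clock: 19.62
tcp_pos: [0.5225, 0.0235, 0.0074]
ee_rot: [0.993, 0.118, 0.001, 0.0]
ft_force: [-0.7, 0.7, 11.3]
opening: 0.0189
```

```bash
python3 st.py;python3 - <<'E'
from h import *
b=grab_frame("side")[:,:,::-1];c=grab_frame("scene")[:,:,::-1]
cv2.imwrite("pics/sd20.png",np.hstack([cv2.resize(b[170:270,220:320],None,fx=4,fy=4,interpolation=2),cv2.resize(c[190:290,225:325],None,fx=4,fy=4,interpolation=2)])[:, :800])
E
```

```text
t 19.62 [0.5225 0.0235 0.0074] yawW -1.3349 z [ 2.8e-03  1.0e-04 -1.0e+00] 
F [-0.7  0.7 11.3] Ftool [ -0.5  -0.9 -11.3] T [-0.03  0.75  0.01] Ttool [ 0.15 -0.73 -0.01] op 0.0189
```

View pics/sd20.png

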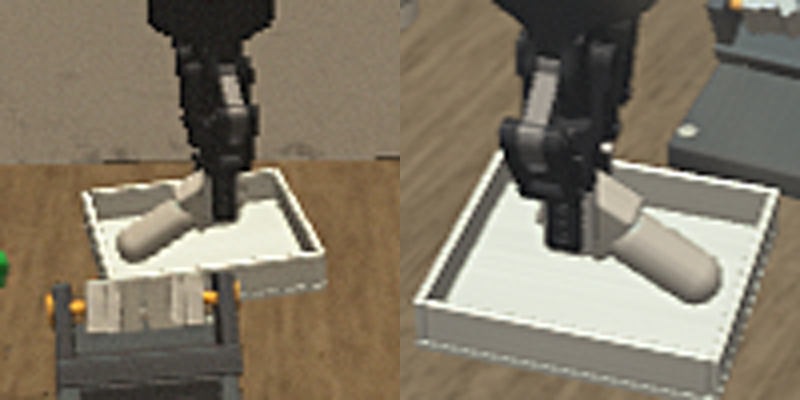

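>>> play_rows(
  commands=[
    {"xyz":[0.05,0,0.15],"yaw":0,"hand":0.8},
    {"xyz":[0.1,0,0.3],"yaw":0,"hand":0.8},
    {"xyz":[0.15,0,0.5],"yaw":0,"hand":0.8},
    {"xyz":[0.2,0,0.7],"yaw":0,"hand":0.8},
    {"xyz":[0.25,0,0.9],"yaw":0,"hand":0.8},
    {"xyz":[0.3,0,1.0],"yaw":0,"hand":0.8},
    {"xyz":[0.3,0,1.0],"yaw":0,"hand":0.8},
  ],
  grip_force=20,
)

```text
clock: 20.3
tcp_pos: [0.5288, 0.025, -0.0014]
ee_rot: [0.993, 0.118, 0.004, -0.0]
ft_force: [4.1, 0.7, 12.2]
opening: 0.0189
```

```bash
python3 st.py;python3 - <<'E'
from h import *
b=grab_frame("side")[:,:,::-1];c=grab_frame("scene")[:,:,::-1]
cv2.imwrite("pics/sd21.png",np.hstack([cv2.resize(b[170:270,220:320],None,fx=4,fy=4,interpolation=2),cv2.resize(c[190:290,225:325],None,fx=4,fy=4,interpolation=2)])[:, :800])
E
```

```text
t 20.3 [ 0.5288  0.025  -0.0014] yawW -1.3346 z [ 0.0088  0.0013 -1.    ] 
F [ 4.1  0.7 12.2] Ftool [  4.2   0.3 -12.1] T [ 0.17 -0.24  0.  ] Ttool [ 0.11  0.27 -0.  ] op 0.0189
```

View pics/sd21.png

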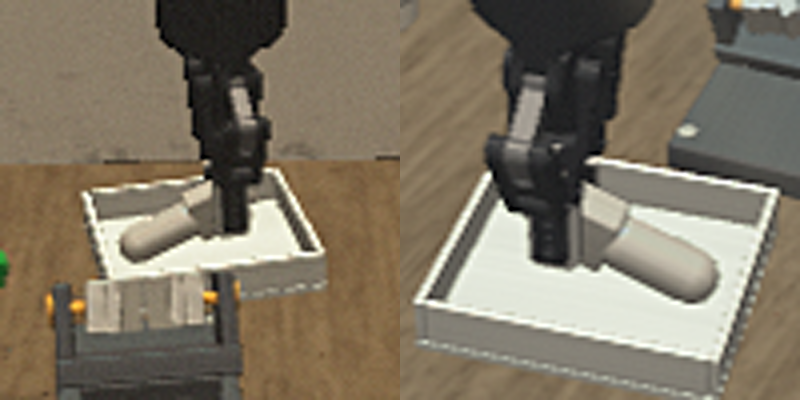

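>>> play_rows(
  commands=[
    {"xyz":[-0.05,0,0.15],"yaw":0,"hand":0.8},
    {"xyz":[-0.05,0,0.3],"yaw":0,"hand":0.8},
    {"xyz":[-0.05,0,0.45],"yaw":0,"hand":0.8},
    {"xyz":[-0.05,0,0.5],"yaw":0,"hand":0.8},
  ],
  grip_force=20,
)

```text
clock: 20.73
tcp_pos: [0.531, 0.0255, -0.0053]
ee_rot: [0.993, 0.118, 0.007, -0.0]
ft_force: [6.7, 2.0, 13.9]
opening: 0.0193
```

```bash
python3 st.py;python3 - <<'E'
from h import *
b=grab_frame("side")[:,:,::-1];c=grab_frame("scene")[:,:,::-1]
cv2.imwrite("pics/sd22.png",np.hstack([cv2.resize(b[170:270,220:320],None,fx=4,fy=4,interpolation=2),cv2.resize(c[190:290,225:325],None,fx=4,fy=4,interpolation=2)])[:, :800])
E
```

```text
t 20.73 [ 0.531   0.0255 -0.0053] yawW -1.3344 z [ 0.0137  0.0021 -0.9999] 
F [ 6.7  2.  13.9] Ftool [  7.2  -0.3 -13.8] T [ 0.34 -0.83 -0.07] Ttool [0.13 0.88 0.07] op 0.0193
```

View pics/sd22.png

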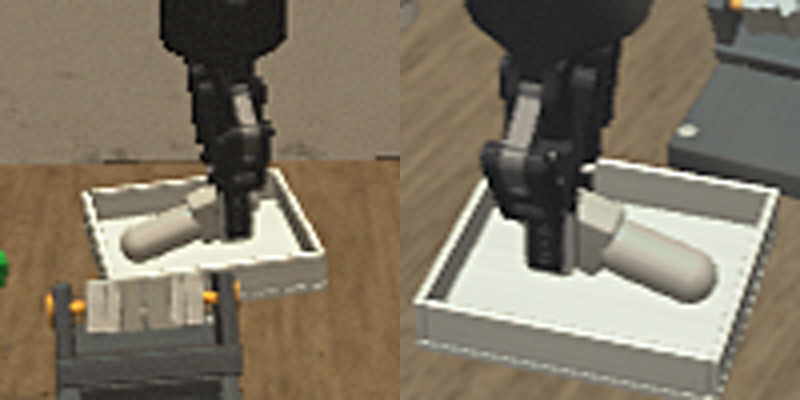

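>>> play_rows(
  commands=[
    {"xyz":[0,0,0.15],"yaw":0,"hand":0.8},
    {"xyz":[0,0,0.3],"yaw":0,"hand":0.8},
    {"xyz":[0,0,0.45],"yaw":0,"hand":0.8},
    {"xyz":[0,0,0.45],"yaw":0,"hand":0.8},
  ],
  grip_force=20,
)

```text
clock: 21.17
tcp_pos: [0.5317, 0.0257, -0.0096]
ee_rot: [0.993, 0.118, 0.008, -0.0]
ft_force: [7.4, 1.7, 14.9]
opening: 0.019
```

```bash
python3 st.py;python3 - <<'E'
from h import *
b=grab_frame("side")[:,:,::-1];c=grab_frame("scene")[:,:,::-1]
cv2.imwrite("pics/sd23.png",np.hstack([cv2.resize(b[170:270,220:320],None,fx=4,fy=4,interpolation=2),cv2.resize(c[190:290,225:325],None,fx=4,fy=4,interpolation=2)])[:, :800])
E
```

```text
t 21.17 [ 0.5317  0.0257 -0.0096] yawW -1.3343 z [ 0.0149  0.0023 -0.9999] 
F [ 7.4  1.7 14.9] Ftool [  7.8   0.1 -14.8] T [ 0.3  -0.83 -0.03] Ttool [0.1  0.88 0.04] op 0.019
```

View pics/sd23.png

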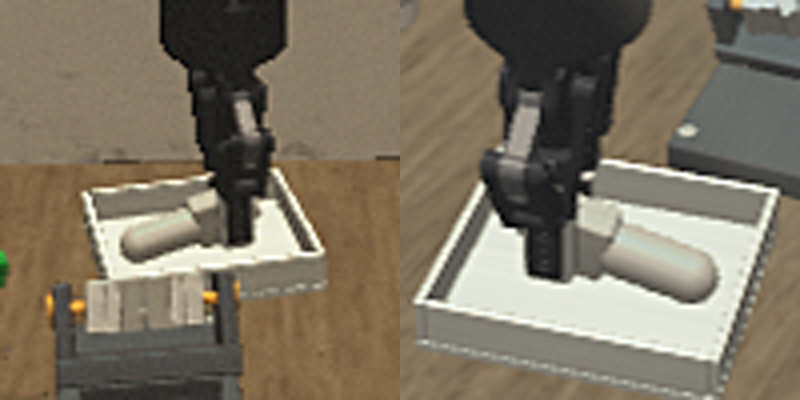

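>>> play_rows(
  commands=[
    {"xyz":[0.1,0,0.15],"yaw":0,"hand":0.8},
    {"xyz":[0.2,0,0.3],"yaw":0,"hand":0.8},
    {"xyz":[0.3,0,0.35],"yaw":0,"hand":0.8},
    {"xyz":[0.3,0,0.3],"yaw":0,"hand":0.8},
  ],
  grip_force=20,
)

```text
clock: 21.6
tcp_pos: [0.5327, 0.026, -0.0135]
ee_rot: [0.993, 0.118, 0.006, -0.0]
ft_force: [6.7, 1.8, 9.4]
opening: 0.0192
```

```bash
python3 st.py;python3 - <<'E'
from h import *
b=grab_frame("side")[:,:,::-1];c=grab_frame("scene")[:,:,::-1]
cv2.imwrite("pics/sd24.png",np.hstack([cv2.resize(b[170:270,220:320],None,fx=4,fy=4,interpolation=2),cv2.resize(c[190:290,225:325],None,fx=4,fy=4,interpolation=2)])[:, :800])
E
```

```text
t 21.6 [ 0.5327  0.026  -0.0135] yawW -1.3344 z [ 0.0114  0.0017 -0.9999] 
F [6.7 1.8 9.4] Ftool [ 7.  -0.1 -9.3] T [ 0.26 -0.8   0.01] Ttool [ 0.07  0.83 -0.01] op 0.0192
```

View pics/sd24.png

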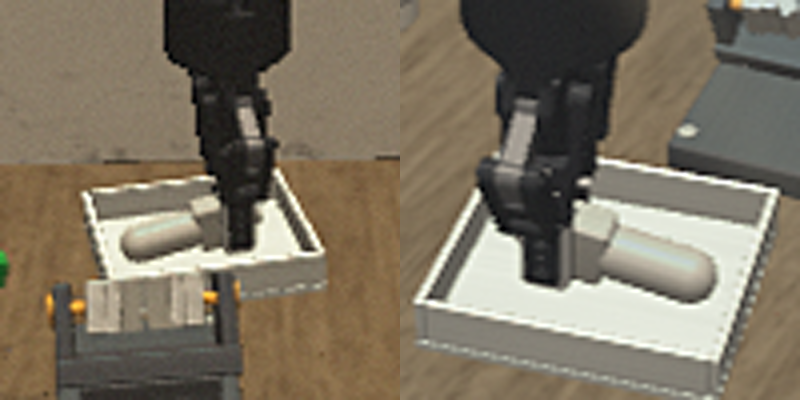

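The punch is lying flat, so I'll open the fingers slightly in place.

>>> play_rows(
  commands=[
    {"xyz":[0,0,-0.05],"yaw":0,"hand":0.5},
    {"xyz":[0,0,-0.1],"yaw":0,"hand":0.4},
    {"xyz":[0,0,-0.1],"yaw":0,"hand":0.25},
    {"xyz":[0,0,-0.1],"yaw":0,"hand":0.2},
    {"xyz":[0,0,-0.1],"yaw":0,"hand":0.2},
  ],
  grip_force=20,
)

```text
clock: 22.12
tcp_pos: [0.5254, 0.0244, -0.016]
ee_rot: [0.993, 0.118, -0.001, -0.0]
ft_force: [0.6, -0.4, 0.2]
opening: 0.0342
```

```bash
python3 st.py;python3 - <<'E'
from h import *
b=grab_frame("side")[:,:,::-1];c=grab_frame("scene")[:,:,::-1]
cv2.imwrite("pics/sd25.png",np.hstack([cv2.resize(b[170:270,220:320],None,fx=4,fy=4,interpolation=2),cv2.resize(c[190:290,225:325],None,fx=4,fy=4,interpolation=2)])[:, :800])
im=grab_frame("wrist")[:,:,::-1];cv2.imwrite("pics/w25.png",im)
E
```

```text
t 22.12 [ 0.5254  0.0244 -0.016 ] yawW -1.3351 z [-1.1e-03 -1.0e-04 -1.0e+00] 
F [ 0.6 -0.4  0.2] Ftool [ 0.5  0.6 -0.2] T [ 0.02 -0.02 -0.01] Ttool [0.02 0.02 0.01] op 0.0342
```

View pics/sd25.png

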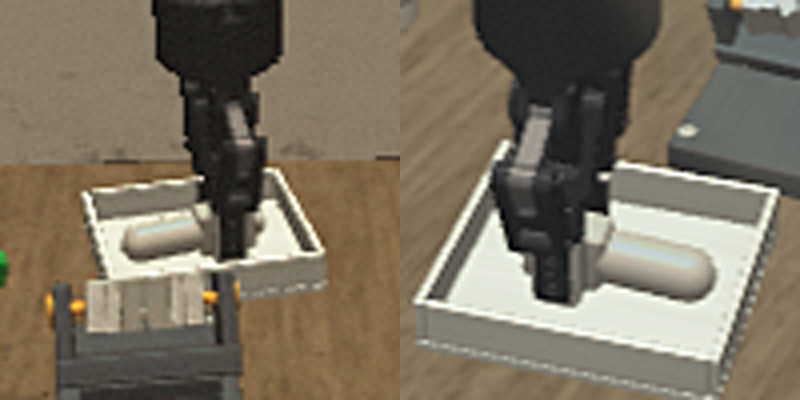

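View pics/w25.png

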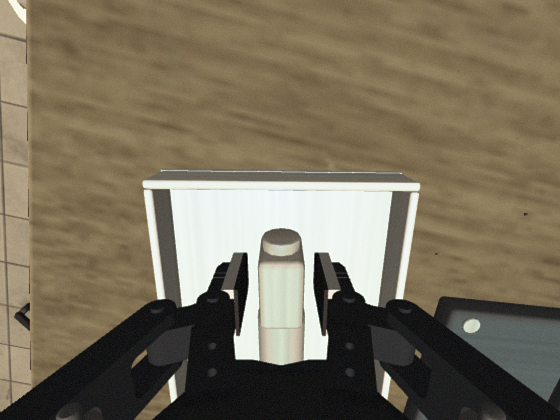

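The punch lies flat in the tray between the open fingers with no contact force. Now lifting straight up.

>>> play_rows(
  commands=[
    {"xyz":[0,0,-1],"yaw":0,"hand":0.2},
    {"xyz":[0,0,-2.5],"yaw":0,"hand":0.2},
    {"xyz":[0,0,-5],"yaw":0,"hand":0.2},
    {"xyz":[0,0,-8],"yaw":0,"hand":0.2},
    {"xyz":[0,0,-11],"yaw":0,"hand":0.2},
    {"xyz":[0,0,-14],"yaw":0,"hand":0.2},
    {"xyz":[0,0,-16],"yaw":0,"hand":0.2},
    {"xyz":[0,0,-16],"yaw":0,"hand":0.2},
  ],
)

```text
clock: 22.93
tcp_pos: [0.5296, 0.0249, 0.15]
ee_rot: [0.993, 0.118, 0.005, 0.0]
ft_force: [0.8, -0.5, 0.8]
opening: 0.0347
```

```bash
python3 st.py; python3 chk.py 26; python3 - <<'E'
from h import *
c=grab_frame("scene")[:,:,::-1];cv2.imwrite("pics/sc26.png",c)
im=grab_frame("wrist")[:,:,::-1];cv2.imwrite("pics/w26.png",im)
E
```

```text
t 22.93 [0.5296 0.0249 0.15  ] yawW -1.335 z [ 9.1e-03  4.0e-04 -1.0e+00] 
F [ 0.8 -0.5  0.8] Ftool [ 0.7  0.7 -0.8] T [-0.05 -0.04  0.03] Ttool [-0.06  0.03 -0.03] op 0.0347
side [-0.62 -0.26]
scene [-0.33  0.39]
```

View pics/sc26.png

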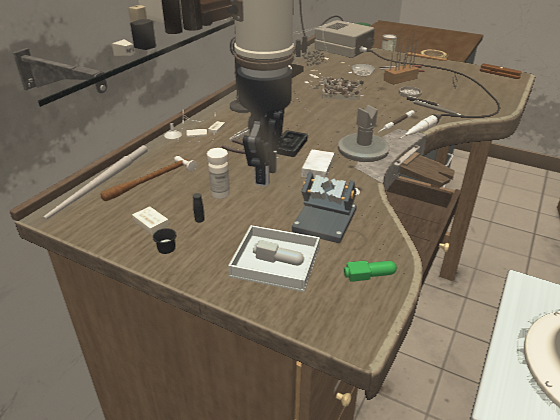

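View pics/w26.png

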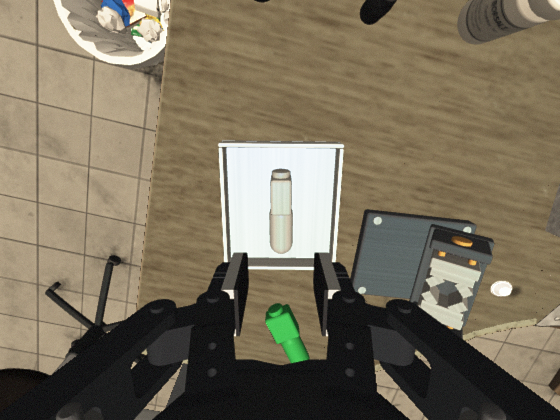

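The scene view shows the punch in the middle of the tray at (278,252), with the stamp at (198,207) and the jar at (218,172) both upright. The green look-alike hasn't moved and the holder is standing. Handing in.

```bash
python3 -c "
from cell import *
print(finish_job())"
```

```text
the job is handed in; nothing more can be done
None
```

The punch is out of the holder and lying flat near the middle of the tray. I handed the job in at about 23 s of the 64 s allowed; `finish_job` gave no verdict.

- **Grip:** the moves cannot tilt the tool. I gripped the head across its flats with the tool pointing straight down instead of along the slant.
- **Drawing out:** I twisted it about ±0.1 rad while drawing it along the slant, at roughly 3–3.5 mm per radian of commanded turn. The vertical pull I read between moves peaked at about 14 N. The jaws let go after about 30 mm.
- **Laying down:** I set the nose on the tray floor, swung the head down around it with a 20 N grip, then released and lifted away.

**Last checks**
- The gripper is well clear of everything, with no contact force.
- The stamp and the jar are upright, and the green look-alike is untouched.
- The holder is standing, but comparing pictures shows it shifted by about 0.4–0.7 pixel, which is roughly 1–1.5 mm. Most of that came early in the twisting.

**Disagreement:** in the pictures the fingertips sat about 2–3 cm higher than the tool geometry given implies. I set the grasp height from the pictures instead, and the nose touching the tray at the height I predicted that way supports it.

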